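# Slide the pepper mill up to the jars and shut the tray

### The arm

A 6-joint arm with a two-finger parallel gripper is mounted at the origin on the work surface. World frame = base frame: x ahead of the robot, y to its left, z up, the work surface at z = 0. Lengths are in mm, angles in rad, forces in N, time in s.
With the tool pointing down it reaches from about 300 to 775 mm from the base axis. Payload 14.6 kg.
Tool frame: the origin (TCP) lies at the very end of the fingers, on their centre line; the grasp point (between the pads) lies 19 mm behind it; z points along the fingers, y is the line along which they close (so a half turn about z gives the same grasp; the last joint's range is limited). The gripper opens to 94 mm and grips with 3 to 60 N. Pads are 16 mm wide; open, the fingers measure 119 mm over their backs; the gripper's body (75 mm by 177 mm) begins 78 mm behind the grasp point.
Start: joints at [1.25, 0.3, 1.521, -0, 1.321, -0.067], TCP at [138.094, 532.371, 182.246] pointing down, gripper open.
Joint ranges: [-3.03, 3.03], [-0.79, 2.21], [0.23, 2.52], [-1.04, 4.18], [0, 3.07], [-2.55, 2.55]. Speed limits (rad/s): [2.22, 2.22, 2.57, 3.14, 3.14, 3.14].

### API

Orientations are given as [roll, pitch, yaw] about the fixed x, y, z axes, in that order (R = Rz(yaw) Ry(pitch) Rx(roll)).
In Python, from cell import manip, eyes, ticket gives the robot as it stands. The module is installed in compiled form; this text tells all that it offers.
- The arm moves only by the tool arm_command, never from a script. Its argument "plan" is a list of rows, each a list of 5 numbers: the opening, from -1 (shut) to 1 (fully open), then the shift along the tool's x, y, z in m, then the turn about the tool's z in rad. In form: [[jaw, dx, dy, dz, roll], ...]. A call has 1 to 20 rows; each row shifts and turns the commanded pose from where the row before left it, along the tool's axes as they then stand; what a row does not reach is not made up. A row lasts 1/8 s, in which the tool goes at most 62.5 mm and 10.7 degrees, less where a joint would pass 70% of its speed; a pose out of reach is approached as far as the arm can. A call is refused whole if a number of a shift passes 0.0625 or a number of a turn 0.188, either way. A call with a gripper value outside its range is refused whole. The fingers move at their own pace and stop on an object; "newtons" is the grip in N (left out, the last holds). Time passes only in rows, so rows that do not move let the fingers close. It gives the time, the measured TCP pose, the force, the opening and the grip force at its end, in the units of the state.
- manip.read_state(): the state, without advancing time (a new reading comes with each control period).
- eyes.camera(name): name is "scene" or "top"; returns a dict with "img" (420x560x3 uint8, blue, green, red), "z_map" (420x560 float32, mm along the optical axis (not along the pixel's ray), 0 where there is no reading), "fx", "fy", "cx", "cy" (pixels), "dist" ([k1, k2, p1, p2, k3] as OpenCV has them; the pictures are not rectified), "eye" and "orientation" of the camera in the world. Camera axes: x right, y down, z forward; pixel columns grow to the right and rows downward; lengths in mm; the calibration is good to about 2 mm. A picture is of the moment at which its call begins.
- ticket.sign_off(): hands the job in; it is judged then, once.
The state is a dict: "clock": time; "joints": joint angles; "qd": joint speeds; "effort": joint torques, N m; "eef_pos": TCP position; "eef_rot": TCP orientation; "wrist_force": force on the tool from outside, world axes, zero at the start; "moment": the same for the moment, N m; "finger_gap": finger opening in mm; "finger_force": force on a finger pad.
Only numpy, scipy, OpenCV 4.12 (cv2) and the standard library are available. Lean on these libraries where they do the work, as an engineer would, in place of code of your own. Each camera call takes 0.05 s, during which the arm holds its last target. There are 200 camera calls.

### The job

Gently push the pepper mill, low on its body so that it slides upright and never tips, along the ledge until it stands third in the row with the two green jars, about a finger's breadth from the nearer jar and not touching it; do not grip it or lift it. Then push the aluminium tray under the ledge fully home. Leave the jars and everything else where they are.

Things in the scene. Friction and masses are not known exactly. Their poses are not given: they have to be found in the camera images.
- ledge: White tiled ledge, fixed: 200 mm deep (x), 560 wide (y), flat top 60 above the worktop. Origin: centre of its underside; x points to the back, away from the robot, y left, z up; turned up to 0.12 rad. Front edge at x -100 mm. A tiled upstand at the back, front face at x +88, rises 40 mm above the top. Its middle (y within 155) is open below for the tray.
- mill: Black plastic pepper mill, 190 mm tall, 0.17 to 0.35 kg, loose near the left or right end of the ledge, alone there. Lowest 50 mm: straight upright barrel, 56 mm diameter, its widest part; then a 34 mm waist and a domed twist-lock top 42 mm across. Origin: centre of its underside, z up its axis. Slides easily (friction about 0.35); pushed higher than about 65 mm above its foot it tips.
- jar_left: Green glass jar with aluminium lid, 62 mm diameter, 95 mm tall, loose, standing near the middle of the ledge. The left one (+y) of two alike. Origin at the centre of its underside.
- jar_right: The right one (-y) of the two green jars, same size, 80 to 100 mm from the left one centre to centre. The two stand in a row along the ledge's y axis, 15 to 25 mm behind the ledge's centre line. Origin at the centre of its underside.
- tray (a joint): Pull-out aluminium tray under the ledge, 300 mm wide, open on top: how far it stands out towards the robot, in m; 0 is fully home, where a stop is met and its front is flush with the ledge's front edge. It slides along the ledge's x axis with about 1.5 N of friction and stays where it is left.
- tray_front (a point): Middle of the tray's upright front wall, on its outer face, 26 mm above the worktop. The front wall is 300 mm wide, 4 mm thick and reaches from 8 to 44 mm above the worktop.
- spoon_ring: Steel ring with three measuring spoons, loose, lying flat on the ledge's front in front of the jars; about 100 mm long, its spoons pointing along the ledge to the right, 7 mm high. Bystander. Origin at the ring's centre, underside.
- tin: Plain steel tin, 44 mm diameter, 50 mm tall, loose, at the end of the ledge away from the mill. Bystander. Origin at the centre of its underside.
- mug: Terracotta mug, 80 mm diameter, 90 mm tall, loose on the worktop to the right. Bystander. Origin at the centre of its underside.
- bowl: White ceramic bowl, 120 mm diameter, 50 mm tall, loose on the worktop to the right. Bystander. Origin at the centre of its underside.
- spatula: Kitchen spatula, loose, lying on the worktop to the left. Bystander. Origin on its underside along the shaft.
- oil: Amber glass oil bottle, 60 mm diameter, 200 mm tall, loose on the worktop to the left, nearer the robot than the ledge. Bystander. Origin at the centre of its underside.
Mind the look-alikes: they are no part of the job. What is shaped like the jar_right but blue or yellow is not meant.

How it is judged:
By the outcome, as a careful person would: the job done as asked, in the order asked, and still so for the second after the job is handed in, with the robot touching nothing.
It also fails if it takes over 58 s, if anything falls off the work surface, if the arm or the gripper's body presses on something with over 40 N, if the wrist force passes 120 N, or if a joint passes its speed limit or range.

## Working session

There is one attempt and no reset: what is moved stays moved. The work goes in short steps, Python scripts to look and compute and a tool call to move; the robot and the scene stay as the last step left them, time stands still between calls to the robot, and variables do not carry over. Pictures are saved under pics/ and viewed, at most 10 in all, crops included, and the job is handed in when it is done.

Besides the shell and the picture viewer there is one more tool, called after ">>>" as a command line: name --pt "numbers of a row" for each row, then --argument value for the rest. arm_command: Moves the arm, as the interface text tells. Its arguments: {"type":"object","properties":{"plan":{"type":"array"},"newtons":{"type":"number"}},"required":["plan"]}

```bash
mkdir -p pics
cat > h.py <<'E'
import numpy as np, cv2
from cell import manip, eyes, ticket
from scipy.spatial.transform import Rotation as Ro
def cam(n):
    c=eyes.camera(n); o=np.array(c['orientation'],float)
    c['R']=o if o.shape==(3,3) else Ro.from_euler('xyz',o).as_matrix()
    c['K']=np.array([[c['fx'],0,c['cx']],[0,c['fy'],c['cy']],[0,0,1.]]); return c
def rays(c,uv):
    p=cv2.undistortPoints(np.array(uv,float).reshape(-1,1,2),c['K'],np.array(c['dist'],float)).reshape(-1,2)
    return np.c_[p,np.ones(len(p))]
def onplane(c,uv,z):
    d=rays(c,uv)@c['R'].T; e=np.array(c['eye'],float)
    return e+d*((z-e[2])/d[:,2])[:,None]
def cloud(c):
    h,w=c['z_map'].shape; v,u=np.mgrid[:h,:w]
    d=rays(c,np.c_[u.ravel(),v.ravel()])*c['z_map'].reshape(-1,1)
    P=d@c['R'].T+np.array(c['eye'],float); P[c['z_map'].ravel()<=0]=np.nan
    return P.reshape(h,w,3)
E
python3 - <<'E'
from h import *
for n in('scene','top'):
    c=cam(n); cv2.imwrite(f'pics/{n}0.png',c['img']); print(n,c['eye'],c['orientation'],c['fx'],c['cx'],c['cy'])
print(manip.read_state())
E
```

```text
scene [ 958.98403309  413.88152703 1107.63047288] [-2.62438907  0.00557721  2.29782096] 394.9081996763626 284.20484593232567 210.58646339081398
top [ 339.40137075    3.68742169 1507.49437204] [-3.01127303 -0.0091566  -1.55485029] 445.1733489928256 283.03723605993986 206.29563617116216
{'clock': 0.1, 'joints': array([ 1.25041807e+00,  3.00418360e-01,  1.52147318e+00, -1.25603739e-05,
        1.32069887e+00, -6.66176716e-02]), 'qd': array([ 2.57206552e-04,  2.20003599e-05, -4.78575378e-04,  1.33406320e-03,
        7.07892996e-04, -1.70979068e-03]), 'effort': array([ 5.89793326e-04, -5.32646012e+01, -3.53285801e+01,  7.09031546e-02,
        2.35365290e-02, -6.28556654e-05]), 'eef_pos': array([138.01520942, 532.15401218, 181.76091366]), 'eef_rot': array([-3.14059630e+00, -5.42796575e-05,  2.88783516e+00]), 'wrist_force': array([-0.08063749, -0.54802332,  0.01911774]), 'moment': array([-0.0092654 , -0.04614053,  0.00140508]), 'finger_force': 0.0, 'finger_gap': 93.82044539862754}
```

View pics/scene0.png

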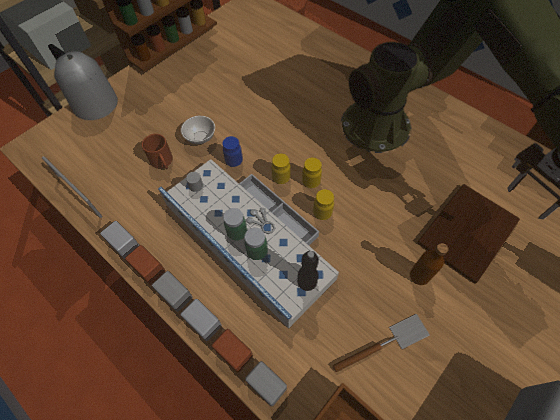

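View pics/top0.png

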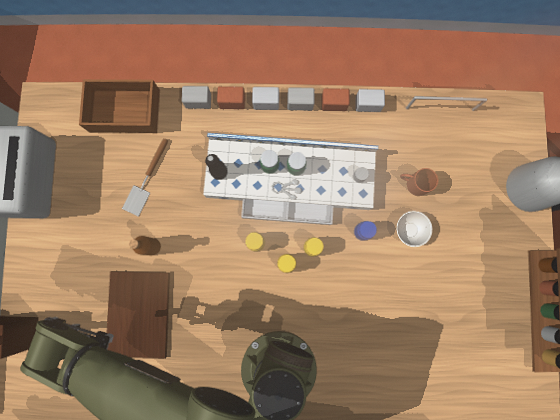

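The scene view shows the black mill at (308,272) at the ledge's left end and the two green jars at (235,222) and (256,243). The spoon ring is at (262,220), the tin at (194,181) and the tray is partly out. Three yellow jars and one blue jar stand in front of the ledge; those are the look-alikes. In the top view the mill is at (216,168), the green jars at (268,160) and (297,162), and the tray front lies along row ~220.

```bash
cat > meas.py <<'E'
from h import *
def circ(P,s=None):
    A=np.c_[2*P[:,:2],np.ones(len(P))]; x=np.linalg.lstsq(A,(P[:,:2]**2).sum(1),rcond=None)[0]
    return x[:2],np.sqrt(x[2]+x[0]**2+x[1]**2)
def blobs(c,lo,hi,P,box=None):
    m=((P[...,2]>lo)&(P[...,2]<hi)&(P[...,0]>350)&(P[...,0]<800)&(abs(P[...,1])<330)).astype(np.uint8)
    n,l,st,_=cv2.connectedComponentsWithStats(m)
    for i in range(1,n):
        if st[i,4]<15: continue
        Q=P[l==i]; b=c['img'][l==i].mean(0).astype(int)
        (x,y),r=cv2.minEnclosingCircle(Q[:,:2].astype(np.float32))
        print('  ',st[i,:5],'mean',Q.mean(0).round(0),'encl',round(x),round(y),'r',round(r),'bgr',b)
E
python3 - <<'E'
from meas import *
for n in('scene','top'):
    c=cam(n);P=cloud(c);print(n)
    for lo,hi in((225,260),(145,165),(100,116),(85,98),(40,50)):
        print(lo,hi);blobs(c,lo,hi,P)
    m=(abs(P[...,2]-60)<6)&(P[...,0]>400)&(P[...,0]<800)&(abs(P[...,1])<400)
    m=cv2.morphologyEx(m.astype(np.uint8),cv2.MORPH_OPEN,np.ones((3,3)))
    k,l,st,_=cv2.connectedComponentsWithStats(m);i=1+st[1:,4].argmax();Q=P[l==i]
    r=cv2.minAreaRect(Q[:,:2].astype(np.float32));print('ledge',r,'\n',cv2.boxPoints(r).round(1),Q[:,2].mean())
    im=cv2.resize(c['img'][120:280,180:400] if n=='top' else c['img'][140:330,140:350],None,fx=3.4 if n=='top' else 2.9,fy=3.4 if n=='top' else 2.9,interpolation=cv2.INTER_CUBIC)
    cv2.imwrite(f'pics/{n}1.png',im)
E
```

```text
scene
225 260
   [303 251  15  15 170] mean [647. 212. 237.] encl 644 211 r 18 bgr [52 55 58]
145 165
   [224 208  20  19 294] mean [665. -42. 155.] encl 664 -44 r 28 bgr [129 127 127]
   [245 228  20  19 315] mean [671.  44. 155.] encl 670 43 r 28 bgr [129 127 127]
   [302 269  14   8  35] mean [654. 217. 153.] encl 646 211 r 17 bgr [31 35 40]
100 116
   [186 172  15  14 156] mean [ 637. -252.  110.] encl 635 -254 r 23 bgr [107 109 111]
   [158 186  40  40 149] mean [ 730. -221.  102.] encl 729 -220 r 91 bgr [136 123 110]
   [197 225  37  37 137] mean [741. -46. 102.] encl 741 -46 r 77 bgr [133 115  96]
   [225 225  21  10  53] mean [678. -24. 108.] encl 671 -36 r 29 bgr [45 57 45]
   [246 246  21  10  52] mean [685.  62. 109.] encl 677 51 r 28 bgr [45 57 45]
   [234 261  41  42 170] mean [749. 109. 102.] encl 752 111 r 76 bgr [134 118 101]
   [298 268  21  18  99] mean [655. 218. 110.] encl 643 210 r 28 bgr [36 38 41]
   [274 300  18  19  86] mean [756. 220. 102.] encl 753 219 r 28 bgr [132 116  98]
85 98
   [223 136  17  16 174] mean [ 459. -274.   94.] encl 454 -274 r 31 bgr [108
[... 3387 characters left out ...]
246 233  18  17 178] mean [412.  82.  95.] encl 413 83 r 27 bgr [ 99 192 218]
   [307 238  16  17 156] mean [ 401. -108.   95.] encl 400 -108 r 27 bgr [ 91 199 224]
   [279 255  17   7  74] mean [359. -22.  95.] encl 353 -22 r 25 bgr [ 85 196 221]
40 50
   [242 211  17   8  33] mean [497. 110.  45.] encl 502 102 r 29 bgr [171 175 179]
   [263 218  14   2  18] mean [490.  38.  44.] encl 490 37 r 22 bgr [183 186 189]
   [299 220  33   4  45] mean [ 481. -116.   45.] encl 485 -113 r 53 bgr [179 181 184]
ledge ((634.73388671875, -135.3196258544922), (344.0157775878906, 190.02017211914062), 86.33013916015625) 
 [[ 528.9 -300.9]
 [ 718.5 -313.1]
 [ 740.6   30.3]
 [ 550.9   42.4]] 61.04318694266425
```

View pics/top1.png

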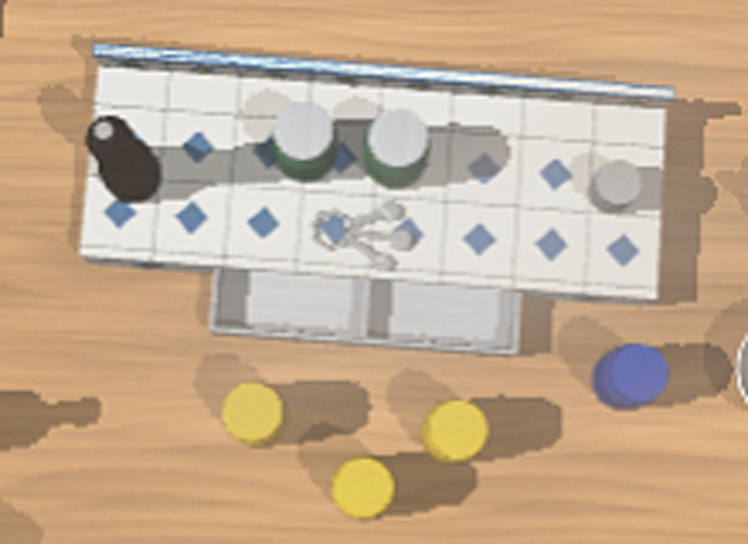

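The enlarged crop confirms the upright black mill at the ledge's left end at about (642,208), and the two green jars with aluminium lids at about (666,41) and (663,-46). The yellow and blue jars stand on the worktop, so they aren't meant. The gripper body could hit the tall mill, so I'm checking the hand's real shape next.

Run:
```python
from meas import *
c=cam('scene');P=cloud(c)
im=cv2.resize(c['img'][70:270,440:560],None,fx=3,fy=3,interpolation=cv2.INTER_CUBIC);cv2.imwrite('pics/grip.png',im)
s=manip.read_state();R=Ro.from_euler('xyz',s['eef_rot']).as_matrix()
print(R.round(2))
for n in('scene','top'):
    c=cam(n);P=cloud(c);Q=((P-s['eef_pos'])@R).reshape(-1,3)
    Q=Q[(abs(Q[:,0])<150)&(abs(Q[:,1])<150)]
    for lo in range(-220,20,20):
        q=Q[(Q[:,2]>lo)&(Q[:,2]<=lo+20)]
        if len(q)>5: print(n,lo,len(q),np.percentile(q[:,:2],[2,98],axis=0).round(0).tolist())
```

```text
[[-0.97  0.25 -0.  ]
 [ 0.25  0.97 -0.  ]
 [-0.   -0.   -1.  ]]
scene -220 166 [[-38.0, -40.0], [-3.0, 3.0]]
scene -200 68 [[-23.0, -40.0], [-15.0, 10.0]]
scene -180 616 [[-33.0, -87.0], [31.0, 19.0]]
scene -160 245 [[-34.0, -85.0], [-16.0, 37.0]]
scene -140 222 [[-35.0, -78.0], [-16.0, 55.0]]
scene -120 14 [[-11.0, -58.0], [2.0, 57.0]]
scene -100 69 [[-11.0, -58.0], [9.0, 58.0]]
scene -80 72 [[-11.0, -59.0], [6.0, 60.0]]
scene -60 68 [[-11.0, -58.0], [4.0, 60.0]]
scene -40 36 [[-12.0, -59.0], [-1.0, 59.0]]
top -180 139 [[-33.0, -89.0], [-6.0, 84.0]]
top -160 123 [[-34.0, -89.0], [-12.0, 79.0]]
top -140 102 [[-33.0, -81.0], [-6.0, 73.0]]
top -60 21 [[-8.0, -61.0], [11.0, 50.0]]
top -40 17 [[-8.0, -60.0], [8.0, 57.0]]
```

View pics/grip.png

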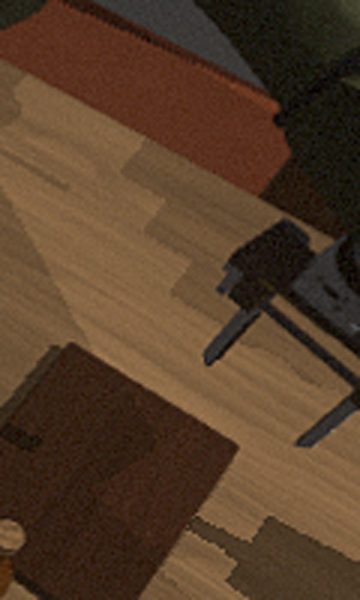

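The hand body is ±35 × ±88 mm, much wider than the fingers. With a vertical tool it would hit the 190 mm mill, so I need some tool tilt. I'll test in free space whether the arm tilts the tool when commanded past its reach.

>>> arm_command --pt "-1 0 0.05 0 0" --pt "-1 0 0.05 0 0" --pt "-1 0 0.05 0 0" --pt "-1 0 0.05 0 0" --pt "-1 0 0.05 0 0" --pt "-1 0 0.05 0 0"

```text
clock: 1.1
eef_pos: [205.6, 791.7, 181.2]
eef_rot: [3.137, -0.0, 2.888]
wrist_force: [1.0, 0.9, -0.5]
finger_gap: 37.8
finger_force: 0.0
```

>>> arm_command --pt "-1 0 0.04 0 0" --pt "-1 0 0.04 0 0" --pt "-1 0 0.04 0 0"

```text
clock: 1.48
eef_pos: [214.3, 824.9, 160.8]
eef_rot: [3.068, 0.0, 2.888]
wrist_force: [-0.4, -0.6, 0.6]
finger_gap: 7.5
finger_force: 0.0
```

Run:
```python
from h import *
s=manip.read_state();print({k:np.round(s[k],3).tolist() for k in('clock','joints','eef_pos','eef_rot')})
```

```text
{'clock': 1.475, 'joints': [1.273, 1.13, 0.235, 0.003, 1.704, -0.044], 'eef_pos': [214.253, 824.932, 160.775], 'eef_rot': [3.068, 0.0, 2.888]}
```

>>> arm_command --pt "-1 0 0.06 -0.03 0" --pt "-1 0 0.06 -0.03 0" --pt "-1 0 0.06 -0.03 0" --pt "-1 0 0.06 -0.03 0"

```text
clock: 1.98
eef_pos: [218.8, 842.8, 235.9]
eef_rot: [2.927, 0.0, 2.888]
wrist_force: [1.2, -0.3, 0.1]
finger_gap: 0.7
finger_force: 0.0
```

Run:
```python
from h import *
s=manip.read_state();print({k:np.round(s[k],3).tolist() for k in('clock','joints','eef_pos','eef_rot')})
```

```text
{'clock': 1.975, 'joints': [1.272, 1.045, 0.235, 0.01, 1.647, -0.044], 'eef_pos': [218.803, 842.781, 235.869], 'eef_rot': [2.927, 0.0, 2.888]}
```

>>> arm_command --pt "-1 0 0.062 0 0" --pt "-1 0 0.062 0 0" --pt "-1 0 0.062 0 0" --pt "-1 0 0.062 0 0" --pt "-1 0 0.062 0 0" --pt "-1 0 0.062 0 0" --pt "-1 0 0.062 0 0" --pt "-1 0 0.062 0 0"

```text
clock: 2.98
eef_pos: [239.2, 921.6, 261.4]
eef_rot: [2.636, 0.0, 2.888]
wrist_force: [0.4, -0.7, -0.1]
finger_gap: 0.6
finger_force: 0.0
```

Run:
```python
from h import *
s=manip.read_state();print({k:np.round(s[k],3).tolist() for k in('clock','joints','eef_pos','eef_rot')})
```

```text
{'clock': 2.975, 'joints': [1.272, 1.051, 0.236, 0.022, 1.351, -0.045], 'eef_pos': [239.178, 921.61, 261.396], 'eef_rot': [2.636, 0.0, 2.888]}
```

>>> arm_command --pt "-1 0 0.062 0 0" --pt "-1 0 0.062 0 0" --pt "-1 0 0.062 0 0" --pt "-1 0 0.062 0 0" --pt "-1 0 0.062 0 0" --pt "-1 0 0.062 0 0" --pt "-1 0 -0.04 0 0" --pt "-1 0 -0.06 0 0" --pt "-1 0 -0.06 0 0"

```text
clock: 4.1
eef_pos: [227.1, 874.3, 286.6]
eef_rot: [2.424, -0.0, 2.889]
wrist_force: [-0.1, 1.6, 0.7]
finger_gap: 0.2
finger_force: 0.0
```

Run:
```python
from h import *
s=manip.read_state();print({k:np.round(s[k],3).tolist() for k in('clock','joints','eef_pos','eef_rot')})
print(Ro.from_euler('xyz',s['eef_rot']).as_matrix().round(3))
```

```text
{'clock': 4.1, 'joints': [1.265, 0.667, 0.917, 0.047, 0.842, -0.071], 'eef_pos': [227.142, 874.323, 286.629], 'eef_rot': [2.424, -0.0, 2.889]}
[[-0.968  0.189  0.165]
 [ 0.25   0.73   0.636]
 [ 0.     0.657 -0.754]]
```

The tilt is kept, so tool lean can be set by over-reaching. The mill push goes towards -y, so I need a lean that way with the narrow side of the body in the lean plane. I'll roll by +1.57, then carry the arm round to the right, high up, and over-reach there.

```bash
cat > go.py <<'E'
import sys
from h import *
s=manip.read_state();R=Ro.from_euler('xyz',s['eef_rot']).as_matrix();p=s['eef_pos']
print('clock',round(s['clock'],2),'q',s['joints'].round(3).tolist(),'p',p.round(1),'F',s['wrist_force'].round(1),'zt',R[:,2].round(3),'xt',R[:,0].round(3),'yt',R[:,1].round(3))
# args: waypoints x,y,z  -> rows needed
for a in sys.argv[1:]:
    t=np.array(eval(a),float);d=R.T@(t-p)/1000;n=int(np.ceil(np.linalg.norm(d)/.06));print(a,'total',d.round(4),'| rows',n,'each',(d/n).round(4));p=t
E
python3 -c "
from h import *
s=manip.read_state();R=Ro.from_euler('xyz',s['eef_rot']).as_matrix()@Ro.from_euler('z',1.57).as_matrix();p=s['eef_pos']
for t in ([450,450,420],[520,50,450],[420,-420,450],[130,-640,450]):
    d=R.T@(np.array(t)-p)/1000;n=int(np.ceil(np.linalg.norm(d)/.06));print(t,n,(d/n).round(4));p=np.array(t)
"
```

```text
[450, 450, 420] 9 [-0.02    0.0358 -0.0371]
[520, 50, 450] 7 [-0.037  0.024 -0.038]
[420, -420, 450] 9 [-0.0402  0.0023 -0.0351]
[130, -640, 450] 7 [-0.0307 -0.0323 -0.0268]
```

>>> arm_command --pt "-1 0 0 0 0.1745" --pt "-1 0 0 0 0.1745" --pt "-1 0 0 0 0.1745" --pt "-1 0 0 0 0.1745" --pt "-1 0 0 0 0.1745" --pt "-1 0 0 0 0.1745" --pt "-1 0 0 0 0.1745" --pt "-1 0 0 0 0.1745" --pt "-1 0 0 0 0.1745"

```text
clock: 5.22
eef_pos: [227.3, 875.4, 287.0]
eef_rot: [-3.137, -0.716, 1.31]
wrist_force: [0.4, 0.7, -0.3]
finger_gap: 0.4
finger_force: 0.0
```

```bash
python3 go.py [450,450,420] [520,50,450] [420,-420,450] [130,-640,450]
```

```text
clock 5.22 q [1.265, 0.67, 0.91, 0.047, 0.846, 1.506] p [227.3 875.4 287. ] F [ 0.4  0.7 -0.3] zt [ 0.164  0.636 -0.754] xt [0.194 0.729 0.657] yt [ 0.967 -0.254 -0.004]
[450,450,420] total [-0.1795  0.323  -0.3342] | rows 9 each [-0.0199  0.0359 -0.0371]
[520,50,450] total [-0.2582  0.1693 -0.2654] | rows 7 each [-0.0369  0.0242 -0.0379]
[420,-420,450] total [-0.362   0.0228 -0.3152] | rows 9 each [-0.0402  0.0025 -0.035 ]
[130,-640,450] total [-0.2167 -0.2245 -0.1875] | rows 7 each [-0.031  -0.0321 -0.0268]
```

>>> arm_command --pt "-1 -0.02 0.036 -0.037 0" --pt "-1 -0.02 0.036 -0.037 0" --pt "-1 -0.02 0.036 -0.037 0" --pt "-1 -0.02 0.036 -0.037 0" --pt "-1 -0.02 0.036 -0.037 0" --pt "-1 -0.02 0.036 -0.037 0" --pt "-1 -0.02 0.036 -0.037 0" --pt "-1 -0.02 0.036 -0.037 0" --pt "-1 -0.02 0.036 -0.037 0" --pt "-1 -0.037 0.024 -0.038 0" --pt "-1 -0.037 0.024 -0.038 0" --pt "-1 -0.037 0.024 -0.038 0" --pt "-1 -0.037 0.024 -0.038 0" --pt "-1 -0.037 0.024 -0.038 0" --pt "-1 -0.037 0.024 -0.038 0" --pt "-1 -0.037 0.024 -0.038 0"

```text
clock: 7.22
eef_pos: [522.5, 49.1, 451.7]
eef_rot: [3.139, -0.715, 1.319]
wrist_force: [-0.0, 1.1, 0.8]
finger_gap: 0.4
finger_force: 0.0
```

```bash
python3 go.py [420,-420,450] [130,-640,450]
```

```text
clock 7.22 q [-0.356, 0.103, 1.309, 0.725, 1.756, 0.026] p [522.5  49.1 451.7] F [-0.   1.1  0.8] zt [ 0.166  0.634 -0.755] xt [0.188 0.732 0.655] yt [ 0.968 -0.251  0.002]
[420,-420,450] total [-0.3635  0.0184 -0.3132] | rows 9 each [-0.0404  0.002  -0.0348]
[130,-640,450] total [-0.2154 -0.2256 -0.1876] | rows 7 each [-0.0308 -0.0322 -0.0268]
```

>>> arm_command --pt "-1 -0.04 0.002 -0.035 0" --pt "-1 -0.04 0.002 -0.035 0" --pt "-1 -0.04 0.002 -0.035 0" --pt "-1 -0.04 0.002 -0.035 0" --pt "-1 -0.04 0.002 -0.035 0" --pt "-1 -0.04 0.002 -0.035 0" --pt "-1 -0.04 0.002 -0.035 0" --pt "-1 -0.04 0.002 -0.035 0" --pt "-1 -0.04 0.002 -0.035 0" --pt "-1 -0.031 -0.032 -0.027 0" --pt "-1 -0.031 -0.032 -0.027 0" --pt "-1 -0.031 -0.032 -0.027 0" --pt "-1 -0.031 -0.032 -0.027 0"

```text
clock: 8.85
eef_pos: [249.1, -527.9, 440.6]
eef_rot: [3.137, -0.715, 1.316]
wrist_force: [-0.5, -0.5, -0.1]
finger_gap: 0.5
finger_force: 0.0
```

```bash
python3 go.py [200,-800,500]
python3 - <<'E'
from meas import *
c=cam('scene');cv2.imwrite('pics/s3.png',c['img'])
c=cam('top');P=cloud(c);m=(P[...,1]<-550)&(P[...,2]>60)
for z in(60,150,250,330):
    Q=P[m&(P[...,2]>z)]
    for x in range(0,700,100):
        q=Q[(Q[:,0]>x)&(Q[:,0]<x+100)]
        if len(q): print(z,x,'ymax',q[:,1].max().round(),'zmax',q[:,2].max().round())
E
```

```text
clock 8.85 q [-1.348, 0.864, 0.237, 0.639, 2.604, -0.63] p [ 249.1 -527.9  440.6] F [-0.5 -0.5 -0.1] zt [ 0.17   0.633 -0.755] xt [0.19  0.731 0.655] yt [ 0.967 -0.255  0.004]
[200,-800,500] total [-0.1694  0.0221 -0.2254] | rows 5 each [-0.0339  0.0044 -0.0451]
60 0 ymax -550.0 zmax 616.0
60 100 ymax -550.0 zmax 636.0
60 200 ymax -550.0 zmax 635.0
60 300 ymax -602.0 zmax 559.0
60 500 ymax -790.0 zmax 215.0
60 600 ymax -784.0 zmax 217.0
150 0 ymax -550.0 zmax 616.0
150 100 ymax -550.0 zmax 636.0
150 200 ymax -550.0 zmax 635.0
150 300 ymax -602.0 zmax 559.0
150 500 ymax -794.0 zmax 215.0
150 600 ymax -789.0 zmax 217.0
250 0 ymax -550.0 zmax 616.0
250 100 ymax -550.0 zmax 636.0
250 200 ymax -550.0 zmax 635.0
250 300 ymax -602.0 zmax 559.0
330 0 ymax -550.0 zmax 616.0
330 100 ymax -550.0 zmax 636.0
330 200 ymax -550.0 zmax 635.0
330 300 ymax -602.0 zmax 559.0
```

>>> arm_command --pt "-1 -0.041 0.03 -0.035 0" --pt "-1 -0.041 0.03 -0.035 0" --pt "-1 -0.041 0.03 -0.035 0" --pt "-1 -0.041 0.03 -0.035 0" --pt "-1 -0.041 0.03 -0.035 0" --pt "-1 -0.041 0.03 -0.035 0"

```text
clock: 9.7
eef_pos: [264.5, -615.3, 317.7]
eef_rot: [3.028, -0.633, 1.313]
wrist_force: [0.3, -0.7, 0.6]
finger_gap: 0.7
finger_force: 0.0
```

```bash
python3 go.py [200,-800,500]
```

```text
clock 9.7 q [-1.378, 1.007, 0.235, 0.535, 2.363, -0.786] p [ 264.5 -615.3  317.7] F [ 0.3 -0.7  0.6] zt [ 0.26   0.539 -0.801] xt [0.206 0.78  0.591] yt [ 0.944 -0.318  0.091]
[200,-800,500] total [-0.0495  0.0146 -0.2624] | rows 5 each [-0.0099  0.0029 -0.0525]
```

>>> arm_command --pt "-1 -0.018 0.026 -0.054 0" --pt "-1 -0.018 0.026 -0.054 0" --pt "-1 -0.018 0.026 -0.054 0" --pt "-1 -0.018 0.026 -0.054 0" --pt "-1 -0.022 0.026 -0.052 0" --pt "-1 -0.022 0.026 -0.052 0" --pt "-1 -0.022 0.026 -0.052 0" --pt "-1 -0.022 0.026 -0.052 0"

```text
clock: 10.7
eef_pos: [216.5, -631.1, 406.2]
eef_rot: [2.872, -0.499, 1.281]
wrist_force: [-0.4, 0.3, -0.1]
finger_gap: 0.5
finger_force: 0.0
```

```bash
python3 go.py [200,-800,500]
```

```text
clock 10.7 q [-1.482, 0.875, 0.236, 0.599, 2.307, -0.775] p [ 216.5 -631.1  406.2] F [-0.4  0.3 -0.1] zt [ 0.387  0.366 -0.846] xt [0.251 0.841 0.479] yt [ 0.887 -0.398  0.234]
[200,-800,500] total [-0.1013  0.0745 -0.1476] | rows 4 each [-0.0253  0.0186 -0.0369]
```

>>> arm_command --pt "-1 -0.035 0.029 -0.045 0" --pt "-1 -0.035 0.029 -0.045 0" --pt "-1 -0.035 0.029 -0.045 0" --pt "-1 -0.035 0.029 -0.045 0" --pt "-1 -0.035 0.029 -0.042 0" --pt "-1 -0.037 0.029 -0.04 0" --pt "-1 -0.037 0.029 -0.04 0" --pt "-1 -0.037 0.029 -0.04 0" --pt "-1 -0.04 0.029 -0.035 0" --pt "-1 -0.04 0.029 -0.035 0"

```text
clock: 11.95
eef_pos: [148.1, -711.3, 418.2]
eef_rot: [2.677, -0.308, 1.2]
wrist_force: [0.4, -0.5, -0.7]
finger_gap: 0.6
finger_force: 0.0
```

```bash
python3 go.py [200,-800,500]
```

```text
clock 11.95 q [-1.625, 0.857, 0.236, 0.628, 2.09, -0.872] p [ 148.1 -711.3  418.2] F [ 0.4 -0.5 -0.7] zt [ 0.516  0.09  -0.852] xt [0.346 0.888 0.303] yt [ 0.784 -0.45   0.427]
[200,-800,500] total [-0.0361  0.1156 -0.0508] | rows 3 each [-0.012   0.0385 -0.0169]
```

>>> arm_command --pt "-1 -0.05 0.03 -0.014 0" --pt "-1 -0.05 0.03 -0.014 0" --pt "-1 -0.05 0.03 -0.014 0" --pt "-1 -0.05 0.03 -0.014 0" --pt "-1 -0.05 0.03 -0.014 0" --pt "-1 -0.05 0.03 -0.01 0" --pt "-1 -0.05 0.03 -0.01 0" --pt "-1 -0.05 0.03 -0.01 0"

```text
clock: 12.95
eef_pos: [129.0, -829.9, 345.1]
eef_rot: [2.528, -0.14, 1.096]
wrist_force: [0.5, -0.0, 0.3]
finger_gap: 0.6
finger_force: 0.0
```

```bash
python3 go.py [200,-800,500]
```

```text
clock 12.95 q [-1.665, 0.969, 0.236, 0.628, 1.76, -0.968] p [ 129.  -829.9  345.1] F [ 0.5 -0.   0.3] zt [ 0.564 -0.162 -0.81 ] xt [0.453 0.881 0.139] yt [ 0.691 -0.445  0.57 ]
[200,-800,500] total [ 0.08    0.1241 -0.0902] | rows 3 each [ 0.0267  0.0414 -0.0301]
```

>>> arm_command --pt "-1 -0.044 0.017 -0.039 0" --pt "-1 -0.044 0.017 -0.039 0" --pt "-1 -0.044 0.017 -0.039 0" --pt "-1 -0.044 0.017 -0.039 0" --pt "-1 -0.044 0.017 -0.039 0" --pt "-1 -0.044 0.017 -0.039 0" --pt "-1 -0.044 0.017 -0.039 0" --pt "-1 -0.044 0.017 -0.039 0"

```text
clock: 13.95
eef_pos: [-71.5, -804.4, 472.7]
eef_rot: [2.391, 0.02, 0.967]
wrist_force: [0.6, -0.1, 0.1]
finger_gap: 0.2
finger_force: 0.0
```

```bash
python3 go.py [0,-600,450] [420,-420,450] [520,50,450]
```

```text
clock 13.95 q [-1.95, 0.831, 0.236, 0.743, 1.78, -1.08] p [ -71.5 -804.4  472.7] F [ 0.6 -0.1  0.1] zt [ 0.553 -0.399 -0.731] xt [ 0.568  0.823 -0.02 ] yt [ 0.609 -0.404  0.682]
[0,-600,450] total [ 0.2092 -0.0545 -0.0255] | rows 4 each [ 0.0523 -0.0136 -0.0064]
[420,-420,450] total [0.3866 0.1832 0.1605] | rows 8 each [0.0483 0.0229 0.0201]
[520,50,450] total [ 0.4435 -0.1291 -0.1323] | rows 9 each [ 0.0493 -0.0143 -0.0147]
```

>>> arm_command --pt "-1 0.052 -0.014 -0.006 0" --pt "-1 0.052 -0.014 -0.006 0" --pt "-1 0.052 -0.014 -0.006 0" --pt "-1 0.052 -0.014 -0.006 0" --pt "-1 0.048 0.023 0.02 0" --pt "-1 0.048 0.023 0.02 0" --pt "-1 0.048 0.023 0.02 0" --pt "-1 0.048 0.023 0.02 0" --pt "-1 0.048 0.023 0.02 0" --pt "-1 0.048 0.023 0.02 0" --pt "-1 0.048 0.023 0.02 0" --pt "-1 0.048 0.023 0.02 0"

```text
clock: 15.45
eef_pos: [403.5, -470.5, 461.0]
eef_rot: [2.388, 0.018, 0.968]
wrist_force: [0.0, -1.8, -0.2]
finger_gap: 0.8
finger_force: 0.0
```

```bash
python3 go.py [520,50,450] [600,300,350]
```

```text
clock 15.45 q [-1.06, -0.054, 1.466, 0.341, 1.051, -0.529] p [ 403.5 -470.5  461. ] F [ 0.  -1.8 -0.2] zt [ 0.556 -0.399 -0.729] xt [ 0.567  0.823 -0.018] yt [ 0.607 -0.403  0.684]
[520,50,450] total [ 0.4949 -0.1468 -0.1349] | rows 9 each [ 0.055  -0.0163 -0.015 ]
[600,300,350] total [ 0.253  -0.1207  0.0176] | rows 5 each [ 0.0506 -0.0241  0.0035]
```

>>> arm_command --pt "-1 0.055 -0.016 -0.015 0" --pt "-1 0.055 -0.016 -0.015 0" --pt "-1 0.055 -0.016 -0.015 0" --pt "-1 0.055 -0.016 -0.015 0" --pt "-1 0.055 -0.016 -0.015 0" --pt "-1 0.055 -0.016 -0.015 0" --pt "-1 0.055 -0.016 -0.015 0" --pt "-1 0.055 -0.016 -0.015 0" --pt "-1 0.055 -0.016 -0.015 0" --pt "-1 0.051 -0.024 0.003 0" --pt "-1 0.051 -0.024 0.003 0" --pt "-1 0.051 -0.024 0.003 0" --pt "-1 0.051 -0.024 0.003 0" --pt "-1 0.051 -0.024 0.003 0"

```text
clock: 17.2
eef_pos: [600.5, 301.9, 354.0]
eef_rot: [2.39, 0.017, 0.967]
wrist_force: [0.2, -1.0, 1.0]
finger_gap: 0.2
finger_force: 0.0
```

```bash
python3 go.py [600,300,350]
```

```text
clock 17.2 q [0.703, 0.38, 1.204, -0.738, 1.394, 1.373] p [600.5 301.9 354. ] F [ 0.2 -1.   1. ] zt [ 0.556 -0.398 -0.73 ] xt [ 0.567  0.823 -0.017] yt [ 0.608 -0.405  0.683]
[600,300,350] total [-0.0018 -0.0023  0.0033] | rows 1 each [-0.0018 -0.0023  0.0033]
```

>>> arm_command --pt "-0.22 0 0 0 -0.1745" --pt "-0.22 0 0 0 -0.1745" --pt "-0.22 0 0 0 -0.1745" --pt "-0.22 0 0 0 -0.1745" --pt "-0.22 0 0 0 -0.1745" --pt "-0.22 0 0 0 -0.1745" --pt "-0.22 0 0 0 -0.1745"

```text
clock: 18.08
eef_pos: [600.3, 300.1, 354.6]
eef_rot: [2.856, 0.706, 2.096]
wrist_force: [-0.7, 0.0, -0.9]
finger_gap: 36.7
finger_force: 0.0
```

```bash
python3 go.py [605,290,200] [605,290,86]
python3 - <<'E'
from meas import *
s=manip.read_state();R=Ro.from_euler('xyz',s['eef_rot']).as_matrix();print(s['finger_gap'])
print('fwd az',np.degrees(np.arctan2(-R[1,0],-R[0,0])))
def circ(n,c,P,zl,zh,box):
    m=(P[...,2]>zl)&(P[...,2]<zh)&(P[...,0]>box[0])&(P[...,0]<box[1])&(P[...,1]>box[2])&(P[...,1]<box[3]);Q=P[m]
    (x,y),r=cv2.minEnclosingCircle(Q[:,:2].astype(np.float32));return n,zl,np.round([x,y,r],1),len(Q)
for n in('scene','top'):
    c=cam(n);P=cloud(c)
    print('mill',circ(n,c,P,232,240,(600,690,170,245)))
    print('jl',circ(n,c,P,150,160,(625,710,0,82)),'jr',circ(n,c,P,150,160,(625,710,-90,-6)))
    m=(P[...,2]>25)&(P[...,2]<50)&(P[...,0]>440)&(P[...,0]<540)&(abs(P[...,1]+20)<190)
    Q=P[m]; 
    for y in range(-180,150,40):
        q=Q[(Q[:,1]>y)&(Q[:,1]<y+40)]
        if len(q)>3: print('tray',n,y+20,'xmin',np.percentile(q[:,0],3).round(1))
E
```

```text
clock 18.07 q [0.701, 0.377, 1.207, -0.738, 1.393, 0.144] p [600.3 300.1 354.6] F [-0.7  0.  -0.9] zt [ 0.555 -0.398 -0.73 ] xt [-0.381  0.659 -0.649] yt [0.739 0.639 0.214]
[605,290,200] total [ 0.0918 -0.0361  0.1196] | rows 3 each [ 0.0306 -0.012   0.0399]
[605,290,86] total [ 0.0739 -0.0244  0.0833] | rows 2 each [ 0.037  -0.0122  0.0416]
36.68639927365694
fwd az -59.931143446107924
mill ('scene', 232, array([643. , 210.5,  15.9]), 81)
jl ('scene', 150, array([669.5,  42.6,  27.9]), 299) jr ('scene', 150, array([664.4, -44.5,  28.6]), 284)
tray scene -160 xmin 479.1
tray scene -120 xmin 480.0
tray scene -80 xmin 482.3
tray scene -40 xmin 484.5
tray scene 0 xmin 486.9
tray scene 40 xmin 489.5
tray scene 80 xmin 442.6
tray scene 120 xmin 442.0
mill ('top', 232, array([642.8, 206.6,  17.1]), 52)
jl ('top', 150, array([667.1,  39.2,  27.3]), 216) jr ('top', 150, array([662. , -47.8,  28. ]), 219)
tray top -160 xmin 476.1
tray top -120 xmin 477.9
tray top -80 xmin 480.3
tray top -40 xmin 483.1
tray top 0 xmin 485.5
tray top 40 xmin 487.0
tray top 80 xmin 489.1
tray top 120 xmin 491.9
```

```bash
python3 go.py [613,273,200] [613,273,86] [624,238,86]
```

```text
clock 18.18 q [0.701, 0.377, 1.207, -0.738, 1.393, 0.148] p [600.2 300.2 354.5] F [-0.  -1.2  0.4] zt [ 0.555 -0.398 -0.73 ] xt [-0.379  0.661 -0.648] yt [0.74  0.637 0.216]
[613,273,200] total [ 0.0773 -0.0413  0.1308] | rows 3 each [ 0.0258 -0.0138  0.0436]
[613,273,86] total [ 0.0739 -0.0247  0.0833] | rows 2 each [ 0.0369 -0.0123  0.0416]
[624,238,86] total [-0.0273 -0.0141  0.02  ] | rows 1 each [-0.0273 -0.0141  0.02  ]
```

>>> arm_command --pt "-0.22 0.026 -0.014 0.0435 0" --pt "-0.22 0.026 -0.014 0.0435 0" --pt "-0.22 0.026 -0.014 0.0435 0" --pt "-0.22 0.025 -0.008 0.028 0" --pt "-0.22 0.025 -0.008 0.028 0" --pt "-0.22 0.024 -0.0085 0.0275 0" --pt "-0.22 0 0 0 0" --pt "-0.22 0 0 0 0"

```text
clock: 19.18
eef_pos: [613.1, 274.2, 87.0]
eef_rot: [2.848, 0.704, 2.085]
wrist_force: [0.6, -0.6, -0.1]
finger_gap: 36.7
finger_force: 0.0
```

```bash
python3 go.py [624,238,86] [655.7,135.4,86]
python3 - <<'E'
from h import *
c=cam('scene');cv2.imwrite('pics/s4.png',cv2.resize(c['img'][170:350,200:400],None,fx=3.3,fy=3.3))
E
```

```text
clock 19.18 q [0.654, 0.592, 1.537, -0.906, 0.981, 0.548] p [613.1 274.2  87. ] F [ 0.6 -0.6 -0.1] zt [ 0.557 -0.397 -0.73 ] xt [-0.375  0.664 -0.647] yt [0.741 0.634 0.221]
[624,238,86] total [-0.0275 -0.015   0.0211] | rows 1 each [-0.0275 -0.015   0.0211]
[655.7,135.4,86] total [-0.08   -0.0416  0.0584] | rows 2 each [-0.04   -0.0208  0.0292]
```

View pics/s4.png

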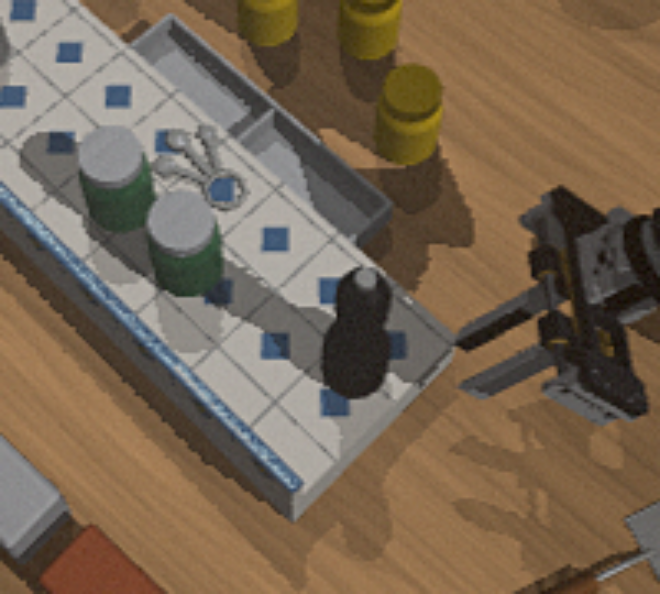

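The fingers (crop 470,340–380) lean towards the barrel with the cradle facing it, and the body is well clear of the mill's top. I'll start the slow push.

>>> arm_command --pt "-0.22 -0.0092 -0.005 0.007 0" --pt "-0.22 -0.0092 -0.005 0.007 0" --pt "-0.22 -0.0092 -0.005 0.007 0" --pt "-0.22 -0.004 -0.0021 0.0029 0" --pt "-0.22 -0.004 -0.0021 0.0029 0" --pt "-0.22 -0.004 -0.0021 0.0029 0" --pt "-0.22 -0.004 -0.0021 0.0029 0" --pt "-0.22 -0.004 -0.0021 0.0029 0" --pt "-0.22 -0.004 -0.0021 0.0029 0" --pt "-0.22 -0.004 -0.0021 0.0029 0"

```text
clock: 20.48
eef_pos: [634.4, 201.5, 84.5]
eef_rot: [2.852, 0.705, 2.09]
wrist_force: [-1.0, 2.1, 0.3]
finger_gap: 36.7
finger_force: 0.7
```

```bash
python3 go.py [655.7,135.4,86];cat > look.py <<'E'
from meas import *
for n in('scene','top'):
    c=cam(n);P=cloud(c)
    def top(zl,zh,b):
        Q=P[(P[...,2]>zl)&(P[...,2]<zh)&(P[...,0]>b[0])&(P[...,0]<b[1])&(P[...,1]>b[2])&(P[...,1]<b[3])&(c['img'].max(2)<(140 if zl>200 else 999))]
        if len(Q)<5: return None
        (x,y),r=cv2.minEnclosingCircle(Q[:,:2].astype(np.float32));return np.round([x,y,r],1),len(Q)
    print(n,'mill',top(228,242,(620,720,80,245)),'jl',top(150,160,(625,710,0,82)),'jr',top(150,160,(625,710,-90,-6)))
E
python3 look.py
```

```text
clock 20.48 q [0.53, 0.545, 1.621, -0.948, 0.876, 0.503] p [634.4 201.5  84.5] F [-1.   2.1  0.3] zt [ 0.556 -0.398 -0.73 ] xt [-0.378  0.661 -0.648] yt [0.741 0.636 0.217]
[655.7,135.4,86] total [-0.0528 -0.026   0.037 ] | rows 2 each [-0.0264 -0.013   0.0185]
scene mill (array([649.6, 195. ,  17.5]), 112) jl (array([669. ,  42.7,  27.6]), 295) jr (array([663.9, -43.2,  27.7]), 280)
top mill (array([646.4, 190.8,  18.1]), 78) jl (array([666.9,  38.1,  27.7]), 218) jr (array([661.9, -47.8,  27.6]), 210)
```

Run:
```python
from h import *
c=cam('scene');cc=cam('top')
a=cv2.resize(c['img'][220:320,240:380],(560,400),interpolation=2);b=cv2.resize(cc['img'][130:200,190:250],(240,280),interpolation=2)
o=np.zeros((400,800,3),np.uint8);o[:,:560]=a;o[:280,560:]=b;cv2.imwrite('pics/s5.png',o)
P=cloud(c)
m=(c['img'].max(2)<75)&(P[...,0]>610)&(P[...,0]<700)&(P[...,1]>150)&(P[...,1]<235)&(P[...,2]>64)
for z in range(65,255,15):
    q=P[m&(P[...,2]>z)&(P[...,2]<z+15)]
    if len(q): print(z,len(q),q[:,:2].mean(0).round(1),np.percentile(q[:,:2],[5,95],axis=0).round(0).tolist())
```

```text
65 36 [667.4 206.4] [[649.0, 180.0], [676.0, 221.0]]
80 32 [667.3 207.1] [[652.0, 182.0], [677.0, 222.0]]
95 44 [664.1 205.9] [[631.0, 180.0], [676.0, 222.0]]
110 124 [659.2 201.9] [[632.0, 173.0], [674.0, 220.0]]
125 63 [656.6 205. ] [[635.0, 182.0], [668.0, 232.0]]
140 34 [658.1 202. ] [[641.0, 184.0], [666.0, 212.0]]
155 19 [661.6 202.8] [[652.0, 193.0], [667.0, 211.0]]
170 17 [662.8 203.3] [[651.0, 190.0], [668.0, 213.0]]
185 29 [663.6 202.5] [[652.0, 187.0], [670.0, 214.0]]
200 39 [662.2 201.2] [[648.0, 180.0], [669.0, 215.0]]
215 76 [658.3 202.4] [[641.0, 181.0], [668.0, 214.0]]
230 104 [653.4 196.7] [[638.0, 181.0], [664.0, 209.0]]
245 4 [650.5 197.2] [[643.0, 194.0], [657.0, 201.0]]
```

View pics/s5.png

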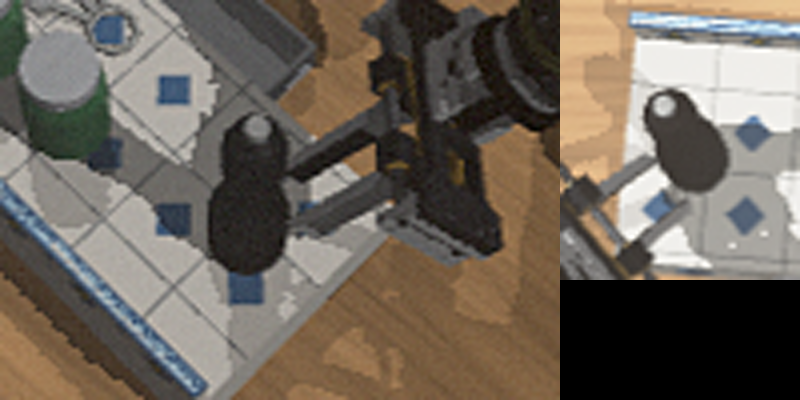

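The mill is upright and cradled: in the left crop its base is at (250,270) and its top at (258,125). I'll carry on with half of the remaining push.

>>> arm_command --pt "-0.22 -0.0031 -0.0016 0.0022 0" --pt "-0.22 -0.0031 -0.0016 0.0022 0" --pt "-0.22 -0.0031 -0.0016 0.0022 0" --pt "-0.22 -0.0031 -0.0016 0.0022 0" --pt "-0.22 -0.0031 -0.0016 0.0022 0" --pt "-0.22 -0.0031 -0.0016 0.0022 0" --pt "-0.22 -0.0031 -0.0016 0.0022 0" --pt "-0.22 -0.0031 -0.0016 0.0022 0" --pt "-0.22 -0.0031 -0.0016 0.0022 0" --pt "-0.22 -0.0031 -0.0016 0.0022 0"

```text
clock: 21.92
eef_pos: [646.5, 162.1, 85.0]
eef_rot: [2.852, 0.705, 2.09]
wrist_force: [-1.0, 1.1, 0.7]
finger_gap: 35.9
finger_force: 0.6
```

```bash
python3 look.py; python3 go.py [659,122.5,85]
```

```text
scene mill (array([647.7, 193.2,  56.9]), 113) jl (array([669.4,  43.2,  28. ]), 299) jr (array([664.5, -43.7,  27.7]), 274)
top mill (array([646.4, 191.4,  57.2]), 82) jl (array([667.1,  39. ,  27.6]), 215) jr (array([662.6, -48.1,  27.4]), 212)
clock 22.02 q [0.458, 0.525, 1.653, -0.967, 0.821, 0.47] p [646.5 161.9  85. ] F [-0.8  0.1  0.8] zt [ 0.555 -0.398 -0.73 ] xt [-0.377  0.662 -0.648] yt [0.741 0.635 0.217]
[659,122.5,85] total [-0.0308 -0.0158  0.0226] | rows 1 each [-0.0308 -0.0158  0.0226]
```

```bash
cat > mill.py <<'E'
from meas import *
for n in('scene','top'):
    c=cam(n);P=cloud(c)
    m=((P[...,2]>230)&(P[...,2]<253)&(P[...,0]>610)&(P[...,0]<720)&(P[...,1]>80)&(P[...,1]<250)).astype(np.uint8)
    k,l,st,_=cv2.connectedComponentsWithStats(m)
    for i in range(1,k):
        if st[i,4]<15: continue
        Q=P[l==i];(x,y),r=cv2.minEnclosingCircle(Q[:,:2].astype(np.float32))
        print(n,st[i,:5],np.round([x,y,r],1),'zmax',np.percentile(Q[:,2],97).round(1),'topmost',Q[Q[:,2]>245][:,:2].mean(0).round(1))
E
python3 mill.py
```

```text
scene [281 244  14  13 132] [665.4 157.7  16.5] zmax 252.3 topmost [665.1 157.9]
scene [325 256   7   8  18] [622.7 247.2  10.9] zmax 241.7 topmost [nan nan]
top [224 148  12  11  98] [661.6 153.   18. ] zmax 251.8 topmost [661.3 154. ]
top [196 161   4   9  28] [622.8 247.2  12.5] zmax 244.3 topmost [nan nan]mill.py:9: RuntimeWarning: Mean of empty slice.
  print(n,st[i,:5],np.round([x,y,r],1),'zmax',np.percentile(Q[:,2],97).round(1),'topmost',Q[Q[:,2]>245][:,:2].mean(0).round(1))
  ret = um.true_divide(
```

>>> arm_command --pt "-0.22 -0.0027 -0.0019 0.0018 0" --pt "-0.22 -0.0027 -0.0019 0.0018 0" --pt "-0.22 -0.0027 -0.0019 0.0018 0" --pt "-0.22 -0.0027 -0.0019 0.0018 0" --pt "-0.22 -0.0027 -0.0019 0.0018 0" --pt "-0.22 -0.0027 -0.0019 0.0018 0" --pt "-0.22 -0.0027 -0.0019 0.0018 0" --pt "-0.22 -0.0027 -0.0019 0.0018 0" --pt "-0.22 0 0 0 0"

```text
clock: 23.25
eef_pos: [651.3, 132.3, 85.2]
eef_rot: [2.852, 0.705, 2.089]
wrist_force: [-0.3, -0.0, -0.2]
finger_gap: 36.8
finger_force: 0.3
```

```bash
python3 mill.py 2>/dev/null; python3 look.py; python3 go.py
```

```text
scene [271 240  14  13 129] [674.7 132.5  16.9] zmax 251.3 topmost [675.5 133. ]
scene [314 249  13  15 124] [626.4 228.5  20.2] zmax 244.4 topmost [635.1 231. ]
top [233 145  11  11  94] [672.  129.7  17.1] zmax 251.7 topmost [672.6 129.3]
top [199 159  11  12  87] [625.5 226.3  17.3] zmax 245.7 topmost [627.5 224.6]
scene mill (array([651.6, 180.8,  70.4]), 195) jl (array([669.6,  42.4,  28.7]), 298) jr (array([663.4, -43.4,  28.2]), 278)
top mill (array([648.3, 177.6,  70.5]), 132) jl (array([667.1,  39.2,  27.3]), 213) jr (array([662.3, -48.9,  28.1]), 212)
clock 23.45 q [0.406, 0.506, 1.682, -0.982, 0.78, 0.449] p [651.3 132.7  85.2] F [-0.5 -0.8  1. ] zt [ 0.556 -0.398 -0.73 ] xt [-0.378  0.661 -0.648] yt [0.741 0.636 0.217]
```

Run:
```python
from h import *
c=cam('scene');cc=cam('top')
a=cv2.resize(c['img'][210:310,220:340],(480,400),interpolation=2);b=cv2.resize(cc['img'][130:200,200:280],(320,280),interpolation=2)
o=np.zeros((400,800,3),np.uint8);o[:,:480]=a;o[:280,480:]=b;cv2.imwrite('pics/s6.png',o)
s=manip.read_state();R=Ro.from_euler('xyz',s['eef_rot']).as_matrix()
for k in (c,cc):
    for p in (s['eef_pos'],s['eef_pos']+R@[-8,18,0],s['eef_pos']+R@[-8,-18,0],(673.4,131,60),(673.4,131,250)):
        q,_=cv2.projectPoints((k['R'].T@(np.array(p)-k['eye'])).reshape(1,3),np.zeros(3),np.zeros(3),k['K'],np.array(k['dist'],float))
        q=q.ravel(); print(((q-[220,210])*4 if k is c else (q-[200,130])*4+[480,0]).round())
```

```text
[257. 209.]
[248. 226.]
[249. 183.]
[234. 243.]
[229. 128.]
[644. 150.]
[636. 128.]
[664. 162.]
[649. 130.]
[628.  71.]
```

View pics/s6.png

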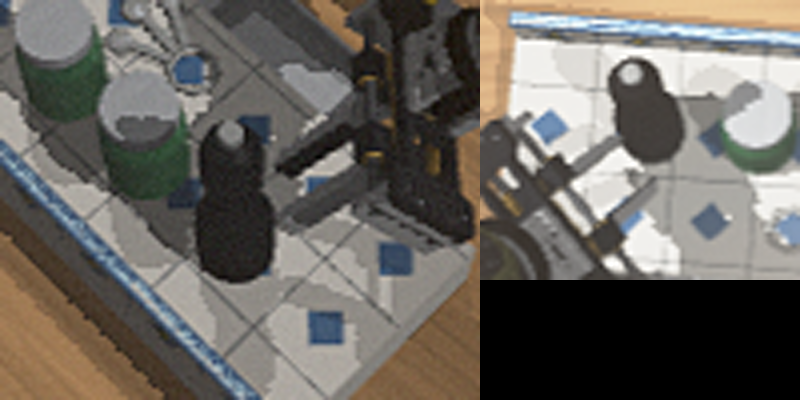

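Only the upper finger still touches, at top-crop (618,140), and the mill is sliding off towards +x. It's upright at about (673,131), so the row line is right and only ~17 mm of -y remains. I'll back off, turn the cradle to face -y, and check the true fingertip positions.

>>> arm_command --pt "-0.22 0.0075 0.0045 -0.01 0" --pt "-0.22 0.0075 0.0045 -0.01 0" --pt "-0.22 0.0075 0.0045 -0.01 0" --pt "-0.22 0 0 0 0.175" --pt "-0.22 0 0 0 0.175" --pt "-0.22 0 0 0 0.175" --pt "-0.22 0 0 0 0"

```text
clock: 24.42
eef_pos: [635.9, 168.8, 95.6]
eef_rot: [2.53, 0.469, 1.522]
wrist_force: [-0.4, 0.7, -0.2]
finger_gap: 36.4
finger_force: 0.0
```

```bash
python3 mill.py 2>/dev/null; python3 go.py
python3 - <<'E'
from h import *
s=manip.read_state();R=Ro.from_euler('xyz',s['eef_rot']).as_matrix()
for n in('scene','top'):
    c=cam(n);P=cloud(c);Q=((P-s['eef_pos'])@R)
    m=(abs(Q[...,0])<14)&(abs(Q[...,1])<36)&(Q[...,2]<15)&(Q[...,2]>-70)&(P[...,2]>64)
    q=Q[m]; 
    for sg in(-1,1):
        f=q[(q[:,1]*sg>5)]; 
        if len(f)>3: print(n,sg,len(f),'x',np.percentile(f[:,0],[5,95]).round(1),'y',np.percentile(f[:,1],[5,95]).round(1),'z',np.percentile(f[:,2],[5,98]).round(1))
E
```

```text
scene [271 240  14  13 130] [675.2 133.2  16.6] zmax 252.0 topmost [675.5 132.6]
scene [313 247  17  16 125] [626.8 228.3  21.9] zmax 252.0 topmost [624.7 229. ]
top [233 145  12  11  89] [671.4 128.9  17.1] zmax 252.1 topmost [672.4 128.5]
top [207 162   6   8  23] [621.  211.4  12.1] zmax 252.5 topmost [620.  210.1]
clock 24.52 q [0.477, 0.498, 1.666, -0.954, 0.842, 0.987] p [636.  168.5  95.5] F [-0.7 -0.1  0.8] zt [ 0.556 -0.398 -0.73 ] xt [ 0.041  0.89  -0.454] yt [0.83  0.223 0.511]
scene -1 45 x [-9.3  0.7] y [-27.  -17.5] z [-58.4 -24.8]
scene 1 99 x [-9.3  9. ] y [23.2 32.4] z [-68.  -26.9]
top -1 56 x [-12.6   5.7] y [-30.4 -19. ] z [-66.3   9.3]
top 1 47 x [-13.1   4.2] y [18.1 30.4] z [-66.8 -31.1]
```

>>> arm_command --pt "-1 0 0 0 0.125" --pt "-1 0 0 0 0.125" --pt "-1 0 0 0 0"

```text
clock: 25.0
eef_pos: [636.1, 168.1, 95.5]
eef_rot: [2.447, 0.318, 1.308]
wrist_force: [-0.6, 0.3, 0.8]
finger_gap: 10.0
finger_force: 0.0
```

```bash
python3 go.py [645,198,95] [682,192,81] [682,162,81] [682,140,81]
```

```text
clock 25.0 q [0.476, 0.498, 1.666, -0.954, 0.842, 1.239] p [636.1 168.1  95.5] F [-0.6  0.3  0.8] zt [ 0.556 -0.398 -0.73 ] xt [ 0.247  0.917 -0.312] yt [ 0.794 -0.007  0.608]
[645,198,95] total [ 0.0297  0.0065 -0.0066] | rows 1 each [ 0.0297  0.0065 -0.0066]
[682,192,81] total [0.008  0.0209 0.0332] | rows 1 each [0.008  0.0209 0.0332]
[682,162,81] total [-0.0275  0.0002  0.0119] | rows 1 each [-0.0275  0.0002  0.0119]
[682,140,81] total [-0.0202  0.0001  0.0088] | rows 1 each [-0.0202  0.0001  0.0088]
```

>>> arm_command --pt "-1 0.015 0.0033 -0.0033 0" --pt "-1 0.015 0.0033 -0.0033 0" --pt "-1 0.004 0.0105 0.0166 0" --pt "-1 0.004 0.0105 0.0166 0" --pt "-1 -0.0075 0 0.0033 0" --pt "-1 -0.0075 0 0.0033 0" --pt "-1 0 0 0 0"

```text
clock: 25.88
eef_pos: [681.9, 175.3, 81.3]
eef_rot: [2.447, 0.316, 1.306]
wrist_force: [-1.0, 0.3, -0.6]
finger_gap: 0.1
finger_force: 0.0
```

```bash
python3 mill.py 2>/dev/null; python3 go.py [682,160,81]
```

```text
scene [271 240  14  13 132] [675.5 132.9  16.5] zmax 251.6 topmost [674.9 132.5]
scene [299 251  26  25 247] [648.4 223.7  34.2] zmax 252.3 topmost [654. 230.]
top [233 145  12  11  93] [673.  127.7  17.4] zmax 252.2 topmost [672.3 129. ]
top [211 151   7   6  24] [657.6 197.1  11.4] zmax 252.4 topmost [652.7 201.7]
top [196 152  18  18 107] [638.4 228.8  27.6] zmax 252.5 topmost [644.3 228.6]
clock 25.98 q [0.452, 0.6, 1.54, -0.94, 0.839, 1.2] p [682.1 175.9  81.4] F [-0.6 -0.2  0.1] zt [ 0.556 -0.398 -0.73 ] xt [ 0.248  0.918 -0.31 ] yt [ 0.793 -0.009  0.609]
[682,160,81] total [-0.0145 -0.0002  0.0066] | rows 1 each [-0.0145 -0.0002  0.0066]
```

>>> arm_command --pt "-1 -0.0037 0 0.0016 0" --pt "-1 -0.0037 0 0.0016 0" --pt "-1 -0.0037 0 0.0016 0" --pt "-1 -0.0037 0 0.0016 0" --pt "-1 -0.0028 0 0.0012 0" --pt "-1 -0.0028 0 0.0012 0" --pt "-1 0 0 0 0"

```text
clock: 26.85
eef_pos: [682.0, 153.4, 80.8]
eef_rot: [2.447, 0.316, 1.306]
wrist_force: [-0.2, 0.1, 0.1]
finger_gap: 0.7
finger_force: 0.3
```

```bash
python3 mill.py 2>/dev/null|grep -v nan; python3 go.py
```

```text
scene [270 239  14  13 130] [675.8 129.7  17.1] zmax 251.9 topmost [675.2 128.6]
scene [292 245  30  31 368] [654.  210.9  40.3] zmax 252.0 topmost [656.2 211.8]
top [234 145  12  11  95] [672.8 125.1  17. ] zmax 251.6 topmost [672.4 125.7]
top [198 148  27  22 231] [651.4 207.5  40.1] zmax 251.4 topmost [650.1 208. ]
clock 26.95 q [0.418, 0.581, 1.573, -0.953, 0.808, 1.192] p [682.  153.5  80.8] F [-1.3  0.4  0.2] zt [ 0.556 -0.398 -0.73 ] xt [ 0.248  0.917 -0.311] yt [ 0.793 -0.009  0.609]
```

>>> arm_command --pt "-1 -0.0024 -0.0002 0.001 0" --pt "-1 -0.0024 -0.0002 0.001 0" --pt "-1 -0.0024 -0.0002 0.001 0" --pt "-1 -0.0024 -0.0002 0.001 0" --pt "-1 -0.0024 -0.0002 0.001 0" --pt "-1 0 0 0 0"

```text
clock: 27.7
eef_pos: [681.0, 140.3, 80.3]
eef_rot: [2.447, 0.316, 1.306]
wrist_force: [-0.6, 1.0, 0.2]
finger_gap: 0.2
finger_force: 0.5
```

```bash
python3 mill.py 2>/dev/null|grep -v nan; python3 look.py; python3 go.py
```

```text
scene [266 237  13  14 129] [676.9 118.1  17.9] zmax 251.1 topmost [676.9 116.5]
scene [288 242  29  30 358] [654.5 197.7  39.5] zmax 251.8 topmost [654.7 197.8]
top [238 144  12  12  92] [674.1 113.4  17.2] zmax 251.8 topmost [673.6 112.8]
top [202 149  28  21 217] [653.5 195.4  41.1] zmax 252.5 topmost [649.2 191.2]
scene mill (array([665.5, 168.3,  69.3]), 301) jl (array([669.2,  43.3,  27.9]), 301) jr (array([663.5, -44.2,  27.8]), 278)
top mill (array([668.9, 165.9,  69.3]), 171) jl (array([666.9,  38.8,  27.3]), 215) jr (array([662.3, -48. ,  27.5]), 218)
clock 27.9 q [0.398, 0.569, 1.594, -0.962, 0.789, 1.189] p [681.  140.5  80.1] F [-0.1 -0.3  0.7] zt [ 0.555 -0.398 -0.73 ] xt [ 0.248  0.917 -0.311] yt [ 0.794 -0.009  0.608]
```

The mill stands upright at about (675,115), in line with the jars and with a gap of about 15 mm. Now I'll retreat and plan the tray push, checking body clearance to the yellow jars.

>>> arm_command --pt "-1 0.03 0 -0.015 0" --pt "-1 0.03 0 -0.015 0" --pt "-1 0 -0.01 -0.06 0" --pt "-1 0 -0.01 -0.06 0" --pt "-1 0 -0.01 -0.06 0" --pt "-1 0 0 0 0"

```text
clock: 28.65
eef_pos: [554.5, 281.8, 199.8]
eef_rot: [2.444, 0.312, 1.309]
wrist_force: [1.1, -0.2, -0.1]
finger_gap: 0.3
finger_force: 0.0
```

```bash
python3 mill.py 2>/dev/null|grep -v nan; python3 go.py
cat > clr.py <<'E'
from h import *
s=manip.read_state();R0=Ro.from_euler('xyz',s['eef_rot']).as_matrix()
g=np.stack(np.meshgrid(np.linspace(-37.5,37.5,9),np.linspace(-88.5,88.5,19),np.linspace(-97,-200,12)),-1).reshape(-1,3)
jars=[(413,84,31,95),(401,-107,31,95),(355,-20,31,95),(415,420,32,200),(668,41,31,155),(675,115,28,250)]
def clear(R,tip,z):
    B=g@R.T+[*tip,z]; c=[]
    for x,y,r,h in jars:
        q=B[B[:,2]<h+8]; 
        if len(q): c.append((np.hypot(q[:,0]-x,q[:,1]-y)-r).min())
    q=B[B[:,2]<70]
    if len(q): c.append(((545-q[:,0])+.067*(q[:,1]+20)).min())
    return min(c+[99]),B[:,2].min()
if __name__=='__main__':
    t=20
    for roll in np.arange(-2.2,1.3,.25):
        R=R0@Ro.from_euler('z',roll).as_matrix();o=-t*R[:,2]
        for y in(-150,-60,-10,40,110):
            # contact tip near tray front at start and end
            f=545+.0667*(y+20); r=[clear(R,(x-o[0]-8,y-o[1]),14)[0] for x in(f-60,f-30,f)]
            if min(r)>5: print('roll',roll.round(2),'y',y,np.round(r,0),clear(R,(f,y),14)[1].round())
E
python3 clr.py
```

```text
scene [266 237  14  12 128] [676.1 116.6  16.6] zmax 252.4 topmost [676.9 116.9]
top [239 144  11  12  94] [673.3 113.2  17.2] zmax 251.2 topmost [674.7 112.5]
clock 28.75 q [0.725, 0.377, 1.576, -0.821, 1.144, 1.212] p [555.4 279.4 196.4] F [-0.6  0.3  0.6] zt [ 0.556 -0.398 -0.73 ] xt [ 0.248  0.918 -0.311] yt [ 0.793 -0.008  0.609]
```

No clear pose exists with this lean (yellow jars), so I'll remove most of it by over-reaching the other way.

>>> arm_command --pt "-1 0 0 -0.035 -0.175" --pt "-1 0 0 -0.035 -0.175" --pt "-1 0 0 -0.035 -0.175" --pt "-1 0 0 -0.035 -0.175" --pt "-1 0 0 -0.035 -0.175" --pt "-1 0 0 -0.035 -0.175" --pt "-1 0 0 -0.035 -0.175" --pt "-1 0 0 -0.035 -0.175"

```text
clock: 29.75
eef_pos: [400.4, 390.6, 400.3]
eef_rot: [-2.862, 0.709, 2.93]
wrist_force: [0.2, -0.5, 0.3]
finger_gap: 0.5
finger_force: 0.0
```

```bash
python3 go.py [150,600,450] [-150,700,480] [-250,850,500]
```

```text
clock 29.75 q [1.068, 0.264, 1.251, -0.753, 1.696, -0.259] p [400.4 390.6 400.3] F [ 0.2 -0.5  0.3] zt [ 0.554 -0.401 -0.73 ] xt [-0.742  0.159 -0.651] yt [ 0.377  0.902 -0.209]
[150,600,450] total [ 0.1868  0.0842 -0.2589] | rows 6 each [ 0.0311  0.014  -0.0432]
[-150,700,480] total [ 0.219  -0.0291 -0.2282] | rows 6 each [ 0.0365 -0.0049 -0.038 ]
[-250,850,500] total [ 0.0851  0.0935 -0.1301] | rows 4 each [ 0.0213  0.0234 -0.0325]
```

>>> arm_command --pt "-1 0.031 0.014 -0.043 0" --pt "-1 0.031 0.014 -0.043 0" --pt "-1 0.031 0.014 -0.043 0" --pt "-1 0.031 0.014 -0.043 0" --pt "-1 0.031 0.014 -0.043 0" --pt "-1 0.031 0.014 -0.043 0" --pt "-1 0.036 -0.005 -0.038 0" --pt "-1 0.036 -0.005 -0.038 0" --pt "-1 0.036 -0.005 -0.038 0" --pt "-1 0.036 -0.005 -0.038 0" --pt "-1 0.036 -0.005 -0.038 0"

```text
clock: 31.12
eef_pos: [-75.2, 604.0, 428.1]
eef_rot: [-2.905, 0.716, 2.924]
wrist_force: [-0.3, 0.3, 0.2]
finger_gap: 0.5
finger_force: 0.0
```

```bash
python3 go.py [-250,850,500]
```

```text
clock 31.12 q [1.852, 0.89, 0.236, -0.791, 2.46, 0.069] p [-75.2 604.  428.1] F [-0.3  0.3  0.2] zt [ 0.572 -0.366 -0.734] xt [-0.737  0.163 -0.656] yt [ 0.36   0.916 -0.177]
[-250,850,500] total [ 0.1217  0.1497 -0.2429] | rows 6 each [ 0.0203  0.0249 -0.0405]
```

>>> arm_command --pt "-1 0.03 0.026 -0.047 0" --pt "-1 0.03 0.026 -0.047 0" --pt "-1 0.03 0.026 -0.047 0" --pt "-1 0.03 0.026 -0.047 0" --pt "-1 0.03 0.026 -0.047 0" --pt "-1 0.03 0.026 -0.047 0" --pt "-1 0.03 0.026 -0.047 0" --pt "-1 0.03 0.026 -0.047 0"

```text
clock: 32.12
eef_pos: [-239.1, 614.4, 345.3]
eef_rot: [-3.091, 0.668, 2.916]
wrist_force: [0.7, 0.5, 0.8]
finger_gap: 0.3
finger_force: 0.0
```

```bash
python3 go.py [-250,850,500]
```

```text
clock 32.12 q [2.077, 0.979, 0.236, -0.636, 2.34, 0.394] p [-239.1  614.4  345.3] F [0.7 0.5 0.8] zt [ 0.591 -0.187 -0.784] xt [-0.765  0.176 -0.619] yt [ 0.254  0.967 -0.04 ]
[-250,850,500] total [-0.046   0.2188 -0.1719] | rows 5 each [-0.0092  0.0438 -0.0344]
```

>>> arm_command --pt "-1 0.021 0.017 -0.055 0" --pt "-1 0.021 0.017 -0.055 0" --pt "-1 0.021 0.017 -0.055 0" --pt "-1 0.021 0.017 -0.055 0" --pt "-1 0.021 0.017 -0.055 0" --pt "-1 0.023 0.017 -0.053 0" --pt "-1 0.023 0.017 -0.053 0" --pt "-1 0.023 0.017 -0.053 0" --pt "-1 0.023 0.017 -0.053 0"

```text
clock: 33.25
eef_pos: [-376.3, 526.8, 406.2]
eef_rot: [2.999, 0.564, 2.923]
wrist_force: [0.4, -0.1, 0.2]
finger_gap: 0.2
finger_force: 0.0
```

```bash
python3 go.py [-250,850,500]; python3 clr.py
```

```text
clock 33.25 q [2.324, 0.879, 0.236, -0.61, 2.33, 0.57] p [-376.3  526.8  406.2] F [ 0.4 -0.1  0.2] zt [ 0.547  0.024 -0.837] xt [-0.825  0.183 -0.534] yt [0.14  0.983 0.12 ]
[-250,850,500] total [-0.0952  0.3466 -0.0016] | rows 6 each [-0.0159  0.0578 -0.0003]
```

```bash
python3 - <<'E'
from h import *
for n in('scene','top'):
    c=cam(n);P=cloud(c);v=P[np.isfinite(P[...,0])]
    q=v[(v[:,0]<-250)];print(n,len(q), q.min(0).round() if len(q) else '')
    for x in range(-1400,-200,150):
        for y in (-600,-200,200,600):
            k=q[(q[:,0]>x)&(q[:,0]<x+150)&(q[:,1]>y)&(q[:,1]<y+400)]
            if len(k)>3: print(x,y,len(k),np.percentile(k[:,2],[2,50,98]).round())
E
python3 - <<'E'
import sys;sys.path.insert(0,'.')
from clr import *
for lx,ly in((.45,.05),(.4,.1),(.35,.1),(.3,.1)):
  z=-np.array([lx,ly,0]);zt=np.array([lx,ly,-np.sqrt(1-lx*lx-ly*ly)])
  for a in np.arange(0,180,30):
    x=np.array([np.cos(np.radians(a)),np.sin(np.radians(a)),0]);x-=zt*(x@zt);x/=np.linalg.norm(x);R=np.c_[x,np.cross(zt,x),zt];o=-20*zt
    for y in(-150,-60,-10,40,110):
        f=545+.0667*(y+20); r=[clear(R,(xx-o[0]-8,y-o[1]),14)[0] for xx in(f-60,f-30,f)]
        if min(r)>5: print(lx,ly,'a',a,'y',y,np.round(r,0))
E
```

```text
scene 19509 [-1501. -2040.  -771.]
-1400 -600 427 [-760. -747. -734.]
-1400 -200 973 [-760. -748. -734.]
-1400 200 706 [-761. -748. -737.]
-1250 -600 166 [-760. -748. -735.]
-1250 -200 453 [-759. -747. -735.]
-1250 200 317 [-760. -747. -730.]
-1100 200 21 [-626. -505. -374.]
-950 200 20 [-485. -382. -265.]
-800 200 835 [-349. -282. -182.]
-650 -600 22 [-4. 20. 95.]
-650 -200 127 [ 17. 176. 260.]
-650 200 138 [ -3. 116. 278.]
-500 -600 587 [  1.  45. 117.]
-500 -200 3511 [  5. 119. 272.]
-500 200 4312 [  5. 127. 290.]
-350 -600 783 [-4.  2.  7.]
-350 -200 976 [ -4.   3. 400.]
-350 200 1523 [-3.  1.  6.]
top 0
```

```bash
cat > clr2.py <<'E'
from h import *
import clr
mg=lambda X,Y,z0,z1:np.stack(np.meshgrid(np.linspace(-X,X,9),np.linspace(-Y,Y,19),np.linspace(z0,z1,12)),-1).reshape(-1,3)
clr.g=np.r_[mg(14,64,-92,-120),mg(38,89,-118,-200)]
clr.jars=[(x,y,r,h-4) for x,y,r,h in clr.jars]
def best(lx,ly,z,t=20):
  zt=np.array([lx,ly,-np.sqrt(1-lx*lx-ly*ly)]);out=[]
  for a in np.arange(0,180,15):
    x=np.array([np.cos(np.radians(a)),np.sin(np.radians(a)),0]);x-=zt*(x@zt);x/=np.linalg.norm(x);R=np.c_[x,np.cross(zt,x),zt];o=-t*zt
    for y in(-150,-130,-60,-35,-10,15,40,90,110):
        f=545+.0667*(y+20); r=[clr.clear(R,(xx-o[0]-8,y-o[1]),z)[0] for xx in(f-60,f-30,f)]
        if min(r)>4: out.append((min(r).round(),a,y,np.round(r).tolist()))
  return sorted(out,reverse=True)[:4]
for l in((.556,-.4),(.547,.024),(.5,.1),(.45,.1),(.4,.1),(.3,.1)):
    for z in(10,18): print(l,z,best(*l,z))
E
python3 clr2.py
python3 - <<'E'
from h import *
P=cloud(cam('scene')).reshape(-1,3);q=P[(P[:,2]>30)&(P[:,2]<280)&(P[:,0]<-300)&(P[:,0]>-800)]
for y in range(-400,900,150):
    k=q[(q[:,1]>y)&(q[:,1]<y+150)]
    if len(k)>9: print(y,len(k),np.percentile(k[:,0],[2,50,98]).round(),k[:,2].max())
E
```

```text
(0.556, -0.4) 10 [(np.float64(6.0), np.int64(45), 110, [6.0, 12.0, 31.0])]
(0.556, -0.4) 18 [(np.float64(12.0), np.int64(60), 110, [12.0, 12.0, 27.0]), (np.float64(12.0), np.int64(45), 110, [12.0, 14.0, 32.0]), (np.float64(11.0), np.int64(30), 110, [11.0, 15.0, 34.0]), (np.float64(6.0), np.int64(75), 110, [6.0, 8.0, 15.0])]
(0.547, 0.024) 10 []
(0.547, 0.024) 18 []
(0.5, 0.1) 10 []
(0.5, 0.1) 18 [(np.float64(12.0), np.int64(135), -150, [13.0, 12.0, 25.0]), (np.float64(10.0), np.int64(150), -150, [10.0, 17.0, 31.0]), (np.float64(5.0), np.int64(120), -150, [14.0, 5.0, 15.0])]
(0.45, 0.1) 10 [(np.float64(10.0), np.int64(150), -150, [10.0, 19.0, 34.0]), (np.float64(8.0), np.int64(135), -150, [8.0, 10.0, 28.0]), (np.float64(4.0), np.int64(120), -150, [5.0, 4.0, 18.0])]
(0.45, 0.1) 18 [(np.float64(16.0), np.int64(135), -150, [16.0, 19.0, 29.0]), (np.float64(15.0), np.int64(150), -150, [15.0, 33.0, 42.0]), (np.float64(12.0), np.int64(15), -35, [12.0, 41.0, 59.0]), (np.float64(11.0), np.int64(165), -150, [11.0, 34.0, 57.0])]
(0.4, 0.1) 10 [(np.float64(17.0), np.int64(135), -150, [17.0, 20.0,
[... 591 characters left out ...]
0), np.int64(15), -35, [22.0, 48.0, 67.0]), (np.float64(21.0), np.int64(120), -150, [21.0, 22.0, 26.0])]
-400 239 [-499. -492. -484.] 136.9399727510346
-100 671 [-501. -494. -487.] 200.38541306183913
50 2475 [-501. -494. -488.] 279.8033670383328
200 2796 [-500. -494. -488.] 279.73535564678286
350 964 [-500. -493. -487.] 224.79416790705352Traceback (most recent call last):
  File "clr2.py", line 15, in <module>
    for z in(10,18): print(l,z,best(*l,z))
                               ~~~~^^^^^^
  File "clr2.py", line 12, in best
    if min(r)>4: out.append((min(r).round(),a,y,np.round(r).tolist()))
                             ^^^^^^^^^^^^
AttributeError: 'int' object has no attribute 'round'
```

A wall stands at x≈-494, so I'm leaving this corner. At azimuth 0 I'll try commanding past the inner limit to reduce the +x lean.

```bash
python3 go.py [-100,560,420] [280,420,420] [430,60,380] [300,0,350]
```

```text
clock 33.4 q [2.323, 0.879, 0.235, -0.611, 2.33, 0.569] p [-376.1  526.9  406.5] F [ 0.3  0.7 -0.3] zt [ 0.547  0.024 -0.837] xt [-0.825  0.183 -0.534] yt [0.14  0.983 0.12 ]
[-100,560,420] total [-0.2291  0.0728  0.1405] | rows 5 each [-0.0458  0.0146  0.0281]
[280,420,420] total [-0.3392 -0.0844  0.2045] | rows 7 each [-0.0485 -0.0121  0.0292]
[430,60,380] total [-0.1681 -0.3376  0.1069] | rows 7 each [-0.024  -0.0482  0.0153]
[300,0,350] total [ 0.1124 -0.0808 -0.0474] | rows 3 each [ 0.0375 -0.0269 -0.0158]
```

>>> arm_command --pt "-1 -0.046 0.0146 0.028 0" --pt "-1 -0.046 0.0146 0.028 0" --pt "-1 -0.046 0.0146 0.028 0" --pt "-1 -0.046 0.0146 0.028 0" --pt "-1 -0.046 0.0146 0.028 0" --pt "-1 -0.0485 -0.012 0.029 0" --pt "-1 -0.0485 -0.012 0.029 0" --pt "-1 -0.0485 -0.012 0.029 0" --pt "-1 -0.0485 -0.012 0.029 0" --pt "-1 -0.0485 -0.012 0.029 0" --pt "-1 -0.0485 -0.012 0.029 0" --pt "-1 -0.0485 -0.012 0.029 0" --pt "-1 -0.024 -0.048 0.0153 0" --pt "-1 -0.024 -0.048 0.0153 0" --pt "-1 -0.024 -0.048 0.0153 0" --pt "-1 -0.024 -0.048 0.0153 0" --pt "-1 -0.024 -0.048 0.0153 0" --pt "-1 -0.024 -0.048 0.0153 0" --pt "-1 -0.024 -0.048 0.0153 0" --pt "-1 0 0 0 0"

```text
clock: 35.9
eef_pos: [417.1, 66.8, 383.5]
eef_rot: [3.001, 0.562, 2.915]
wrist_force: [0.6, 0.6, 0.6]
finger_gap: 0.1
finger_force: 0.0
```

```bash
python3 go.py [330,20,260] [200,0,260]
```

```text
clock 35.9 q [0.097, -0.457, 1.875, -0.039, 1.147, -1.282] p [417.1  66.8 383.5] F [0.6 0.6 0.6] zt [ 0.546  0.017 -0.838] xt [-0.824  0.19  -0.533] yt [0.15  0.982 0.118]
[330,20,260] total [ 0.1288 -0.0736  0.0551] | rows 3 each [ 0.0429 -0.0245  0.0184]
[200,0,260] total [ 0.1034 -0.0392 -0.0713] | rows 3 each [ 0.0345 -0.0131 -0.0238]
```

>>> arm_command --pt "-1 0.033 -0.009 -0.022 0" --pt "-1 0.033 -0.009 -0.022 0" --pt "-1 0.033 -0.009 -0.022 0" --pt "-1 0.033 -0.009 -0.022 0" --pt "-1 0.033 -0.009 -0.022 0" --pt "-1 0.033 -0.009 -0.022 0"

```text
clock: 36.65
eef_pos: [233.5, 98.7, 405.3]
eef_rot: [3.043, 0.527, 2.928]
wrist_force: [1.0, -1.0, -1.1]
finger_gap: 0.5
finger_force: 0.0
```

```bash
python3 go.py [330,20,260] [200,0,260]
```

```text
clock 36.65 q [0.6, -0.789, 1.957, -0.301, 1.527, -0.839] p [233.5  98.7 405.3] F [ 1.  -1.  -1.1] zt [ 0.51 -0.01 -0.86] xt [-0.845  0.183 -0.503] yt [0.163 0.983 0.085]
[330,20,260] total [-0.0229 -0.074   0.175 ] | rows 4 each [-0.0057 -0.0185  0.0438]
[200,0,260] total [ 0.1062 -0.0408 -0.0661] | rows 3 each [ 0.0354 -0.0136 -0.022 ]
```

>>> arm_command --pt "-1 0.018 -0.025 -0.04 0" --pt "-1 0.018 -0.025 -0.04 0" --pt "-1 0.018 -0.025 -0.04 0" --pt "-1 0.018 -0.025 -0.04 0" --pt "-1 0.018 -0.025 -0.04 0" --pt "-1 0.018 -0.025 -0.04 0"

```text
clock: 37.4
eef_pos: [90.2, 69.7, 510.3]
eef_rot: [3.083, 0.495, 2.945]
wrist_force: [0.6, 0.9, -0.0]
finger_gap: 0.7
finger_force: 0.0
```

```bash
python3 go.py [330,20,350] [400,0,300]
```

```text
clock 37.4 q [1.728, -0.762, 1.677, -0.636, 2.242, -0.061] p [ 90.2  69.7 510.3] F [ 0.6  0.9 -0. ] zt [ 0.476 -0.035 -0.879] xt [-0.863  0.172 -0.475] yt [0.168 0.984 0.052]
[330,20,350] total [-0.1394 -0.0171  0.2568] | rows 5 each [-0.0279 -0.0034  0.0514]
[400,0,300] total [-0.0401 -0.0105  0.078 ] | rows 2 each [-0.0201 -0.0053  0.039 ]
```

```bash
sed -i 's/min(r).round()/round(float(min(r)),0)/; /^for l in/,$d' clr2.py; sed -i 's/(-150,-130,-60,-35,-10,15,40,90,110)/range(-165,130,15)/' clr2.py
cat >> clr2.py <<'E'
for l in((.476,-.035),(.43,-.04)):
    for z in(12,18,22): print(l,z,best(*l,z))
E
python3 clr2.py
```

```text
File "clr2.py", line 10
    for y inrange(-165,130,15):
          ^^^^^^^
SyntaxError: invalid syntax
```

```bash
sed -i 's/inrange/in range/' clr2.py; python3 clr2.py
```

```text
(0.476, -0.035) 12 [(11.0, np.int64(135), -165, [11.0, 11.0, 28.0]), (10.0, np.int64(150), -165, [10.0, 15.0, 32.0])]
(0.476, -0.035) 18 [(16.0, np.int64(135), -165, [18.0, 16.0, 29.0]), (13.0, np.int64(150), -165, [13.0, 29.0, 39.0]), (9.0, np.int64(30), 120, [9.0, 14.0, 31.0]), (8.0, np.int64(120), -165, [16.0, 8.0, 18.0])]
(0.476, -0.035) 22 [(20.0, np.int64(135), -165, [20.0, 28.0, 33.0]), (18.0, np.int64(150), -165, [18.0, 38.0, 50.0]), (13.0, np.int64(120), -165, [19.0, 13.0, 19.0]), (12.0, np.int64(165), 15, [12.0, 20.0, 31.0])]
(0.43, -0.04) 12 [(17.0, np.int64(135), -165, [19.0, 17.0, 31.0]), (13.0, np.int64(150), -165, [13.0, 29.0, 41.0]), (10.0, np.int64(30), 120, [10.0, 16.0, 34.0]), (6.0, np.int64(165), 0, [7.0, 6.0, 22.0])]
(0.43, -0.04) 18 [(20.0, np.int64(135), -165, [20.0, 29.0, 35.0]), (18.0, np.int64(165), 0, [18.0, 38.0, 60.0]), (17.0, np.int64(150), -165, [17.0, 40.0, 57.0]), (13.0, np.int64(120), -165, [20.0, 13.0, 21.0])]
(0.43, -0.04) 22 [(35.0, np.int64(165), 15, [35.0, 51.0, 71.0]), (34.0, np.int64(0), -45, [34.0, 47.0, 69.0]), (31.0, np.int64(165), -165, [31.0, 47.0, 69.0]), (28.0, np.int64(165), 30, [28.0, 44.0, 68.0])]
```

```bash
sed -i '/^for l in/,$d' clr2.py; sed -i 's/range(-165,130,15)/range(-160,125,8)/; s/\[:4\]/[:5]/' clr2.py
cat >> clr2.py <<'E'
clr.jars.append((454,-275,31,91))
for z in(8,11,15): print(z,best(.476,-.035,z,22))
E
python3 clr2.py
```

```text
8 []
11 []
15 [(10.0, np.int64(135), -160, [14.0, 11.0, 10.0]), (9.0, np.int64(150), -160, [9.0, 17.0, 15.0]), (5.0, np.int64(165), 0, [5.0, 5.0, 18.0]), (5.0, np.int64(150), -152, [5.0, 9.0, 22.0]), (5.0, np.int64(30), 120, [5.0, 9.0, 30.0])]
```

>>> arm_command --pt "-1 -0.0279 -0.008 0.0514 0" --pt "-1 -0.0279 -0.008 0.0514 0" --pt "-1 -0.0279 -0.008 0.0514 0" --pt "-1 -0.0279 -0.008 0.0514 0" --pt "-1 -0.0279 -0.008 0.0514 0" --pt "-1 0 -0.008 0.05 0" --pt "-1 0.02 0 0.04 0" --pt "-1 0.03 0 0.02 0"

```text
clock: 38.4
eef_pos: [201.7, 99.1, 338.9]
eef_rot: [-3.137, 0.444, 2.965]
wrist_force: [0.3, 1.2, 0.1]
finger_gap: 0.3
finger_force: 0.0
```

```bash
python3 go.py [330,0,200] [200,0,200]
```

```text
clock 38.4 q [0.751, -0.789, 2.08, -0.353, 1.576, -0.694] p [201.7  99.1 338.9] F [0.3 1.2 0.1] zt [ 0.422 -0.08  -0.903] xt [-0.889  0.159 -0.429] yt [ 0.178  0.984 -0.004]
[330,0,200] total [-0.0702 -0.0741  0.1875] | rows 4 each [-0.0175 -0.0185  0.0469]
[200,0,200] total [ 0.1156 -0.0231 -0.0548] | rows 3 each [ 0.0385 -0.0077 -0.0183]
```

>>> arm_command --pt "-1 0.036 -0.02 0.02 0" --pt "-1 0.036 -0.02 0.02 0" --pt "-1 0.036 -0.02 0.02 0" --pt "-1 0.036 -0.02 0.02 0" --pt "-1 0.036 -0.02 0.02 0" --pt "-1 0.036 -0.02 0.02 0"

```text
clock: 39.15
eef_pos: [55.8, 86.5, 149.4]
eef_rot: [-3.079, 0.441, 2.97]
wrist_force: [-0.6, 0.9, -0.2]
finger_gap: 0.4
finger_force: 0.0
```

```bash
python3 go.py [330,0,200] [200,0,200]
```

```text
clock 39.15 q [1.782, -0.785, 2.504, -0.383, 1.652, 0.41] p [ 55.8  86.5 149.4] F [-0.6  0.9 -0.2] zt [ 0.409 -0.134 -0.902] xt [-0.891  0.154 -0.427] yt [ 0.196  0.979 -0.056]
[330,0,200] total [-0.2792 -0.0337  0.0782] | rows 5 each [-0.0558 -0.0067  0.0156]
[200,0,200] total [ 0.1158 -0.0255 -0.0532] | rows 3 each [ 0.0386 -0.0085 -0.0177]
```

```bash
python3 go.py [200,110,330] [420,60,300]; sed -i 's/best(.476,-.035,z,22)/best(.409,-.134,z,22)/' clr2.py; python3 clr2.py
```

```text
clock 39.15 q [1.782, -0.785, 2.504, -0.383, 1.652, 0.41] p [ 55.8  86.5 149.4] F [-0.6  0.9 -0.2] zt [ 0.409 -0.134 -0.902] xt [-0.891  0.154 -0.427] yt [ 0.196  0.979 -0.056]
[200,110,330] total [-0.202   0.0411 -0.1071] | rows 4 each [-0.0505  0.0103 -0.0268]
[420,60,300] total [-0.1909 -0.0041  0.1238] | rows 4 each [-0.0477 -0.001   0.031 ]
8 [(13.0, np.int64(30), 120, [13.0, 19.0, 39.0]), (10.0, np.int64(45), 120, [10.0, 14.0, 32.0]), (9.0, np.int64(15), 120, [9.0, 23.0, 43.0]), (6.0, np.int64(15), 112, [6.0, 16.0, 38.0]), (5.0, np.int64(30), 112, [5.0, 12.0, 34.0])]
11 [(17.0, np.int64(45), 120, [18.0, 17.0, 33.0]), (16.0, np.int64(30), 120, [16.0, 25.0, 41.0]), (11.0, np.int64(30), 112, [11.0, 17.0, 35.0]), (10.0, np.int64(45), 112, [11.0, 10.0, 26.0]), (10.0, np.int64(15), 120, [10.0, 37.0, 52.0])]
15 [(18.0, np.int64(45), 120, [18.0, 22.0, 34.0]), (17.0, np.int64(30), 120, [17.0, 31.0, 44.0]), (13.0, np.int64(165), -16, [13.0, 32.0, 57.0]), (12.0, np.int64(45), 112, [12.0, 14.0, 27.0]), (12.0, np.int64(30), 112, [12.0, 23.0, 38.0])]
```

>>> arm_command --pt "-1 -0.0505 0.0103 -0.0268 0" --pt "-1 -0.0505 0.0103 -0.0268 0" --pt "-1 -0.0505 0.0103 -0.0268 0" --pt "-1 -0.0505 0.0103 -0.0268 0" --pt "-1 -0.0477 0.009 0.025 0" --pt "-1 -0.0477 0.009 0.025 0" --pt "-1 -0.0477 0.009 0.025 0" --pt "-1 -0.0477 0.009 0.025 0" --pt "-1 0 0 0 -0.175" --pt "-1 0 0 0 -0.175" --pt "-1 0 0 0 -0.175" --pt "-1 0 0 0 -0.175"

```text
clock: 40.65
eef_pos: [385.2, 116.2, 293.4]
eef_rot: [-2.799, 0.285, -2.572]
wrist_force: [0.3, -0.5, -0.5]
finger_gap: 0.5
finger_force: 0.0
```

```bash
python3 go.py [480,113,150] [480,113,60] [480,113,11] [551,108,11]; python3 mill.py 2>/dev/null
cat > c3.py <<'E'
import clr2
from clr2 import clr
from h import *
s=manip.read_state();R=Ro.from_euler('xyz',s['eef_rot']).as_matrix()
for p in((480,113,100),(480,113,60),(480,113,11),(515,111,11),(551,108,11)): print(p,clr.clear(R,p[:2],p[2]))
E
python3 c3.py|tail -5
```

```text
clock 40.65 q [0.415, -0.33, 1.951, -0.317, 1.204, -1.609] p [385.2 116.2 293.4] F [ 0.3 -0.5 -0.5] zt [ 0.404 -0.14  -0.904] xt [-0.808 -0.518 -0.281] yt [-0.429  0.844 -0.322]
[480,113,150] total [-0.0347  0.0029  0.1684] | rows 3 each [-0.0116  0.001   0.0561]
[480,113,60] total [0.0253 0.029  0.0814] | rows 2 each [0.0126 0.0145 0.0407]
[480,113,11] total [0.0138 0.0158 0.0443] | rows 1 each [0.0138 0.0158 0.0443]
[551,108,11] total [-0.0548 -0.0347  0.0294] | rows 2 each [-0.0274 -0.0173  0.0147]
scene [266 237  13  12 128] [677.6 116.6  16.6] zmax 251.8 topmost [676.9 117.1]
top [239 144  11  11  91] [674.2 112.1  17.4] zmax 252.1 topmost [673.7 113.6]
(480, 113, 100) (99, np.float64(158.6660806773723))
(480, 113, 60) (99, np.float64(118.66608067737229))
(480, 113, 11) (np.float64(1.2261881051073473), np.float64(69.66608067737229))
(515, 111, 11) (np.float64(19.243130531589642), np.float64(69.66608067737229))
(551, 108, 11) (np.float64(34.75100116276032), np.float64(69.66608067737229))
```

```bash
sed -i 's/^for p in.*/for p in[(x,y,z) for z in (6,9) for y in (115,119,123) for x in (480,485,490)]: print(p,clr.clear(R,p[:2],p[2])[0])/' c3.py; python3 c3.py|tail -18
python3 - <<'E'
from h import *
for n in('top','scene'):
    P=cloud(cam(n)).reshape(-1,3);q=P[(P[:,2]>36)&(P[:,2]<48)&(P[:,0]>470)&(P[:,0]<530)&(P[:,1]>40)&(P[:,1]<160)]
    print(n,'tray left y max',np.percentile(q[:,1],[90,99]).round(1),'x front at y90-130',np.percentile(q[(q[:,1]>90)][:,0],[2,10]).round(1))
E
```

```text
(480, 115, 6) 0.45233253129083195
(485, 115, 6) 4.489012864886028
(490, 115, 6) 5.744066538367171
(480, 119, 6) 2.4216113624787923
(485, 119, 6) 6.7863291944292925
(490, 119, 6) 9.701493280740337
(480, 123, 6) 4.659614747702115
(485, 123, 6) 8.779526038902752
(490, 123, 6) 13.081892652255185
(480, 115, 9) 1.6609643843049966
(485, 115, 9) 5.84450544648832
(490, 115, 9) 10.210393939876077
(480, 119, 9) 3.850497018419972
(485, 119, 9) 8.056132662162291
(490, 119, 9) 12.199079684732723
(480, 123, 9) 5.925062738360964
(485, 123, 9) 10.168203759399304
(490, 123, 9) 14.453541144073697
top tray left y max [128.3 128.8] x front at y90-130 [491.2 493.4]
scene tray left y max [131.6 133.5] x front at y90-130 [492.5 494.5]
```

>>> arm_command --pt "-1 -0.0137 0.0028 0.0562 0" --pt "-1 -0.0137 0.0028 0.0562 0" --pt "-1 -0.0137 0.0028 0.0562 0" --pt "-1 0 0 0 0" --pt "-1 0.0125 0.0145 0.0407 0" --pt "-1 0.0125 0.0145 0.0407 0" --pt "-1 0 0 0 0"

```text
clock: 41.72
eef_pos: [482.4, 120.4, 59.3]
eef_rot: [-2.802, 0.284, -2.58]
wrist_force: [0.0, 1.1, -0.7]
finger_gap: 0.5
finger_force: 0.0
```

```bash
python3 go.py [483,121,9] [551,117,9]; python3 c3.py|tail -1
python3 - <<'E'
from h import *
c=cam('scene');cc=cam('top')
a=cv2.resize(c['img'][160:300,230:400],(486,400),interpolation=2);b=cv2.resize(cc['img'][180:260,210:290],(310,310),interpolation=2)
o=np.zeros((400,800,3),np.uint8);o[:,:486]=a;o[:310,490:]=b;cv2.imwrite('pics/s7.png',o)
E
```

```text
clock 41.73 q [0.326, 0.178, 2.073, -0.489, 0.592, -1.389] p [482.4 120.4  59.3] F [ 0.   1.1 -0.7] zt [ 0.401 -0.141 -0.905] xt [-0.812 -0.511 -0.28 ] yt [-0.423  0.848 -0.32 ]
[483,121,9] total [0.0132 0.0164 0.0457] | rows 1 each [0.0132 0.0164 0.0457]
[551,117,9] total [-0.0532 -0.0322  0.0278] | rows 2 each [-0.0266 -0.0161  0.0139]
(490, 123, 9) 14.657717103506904
```

View pics/s7.png

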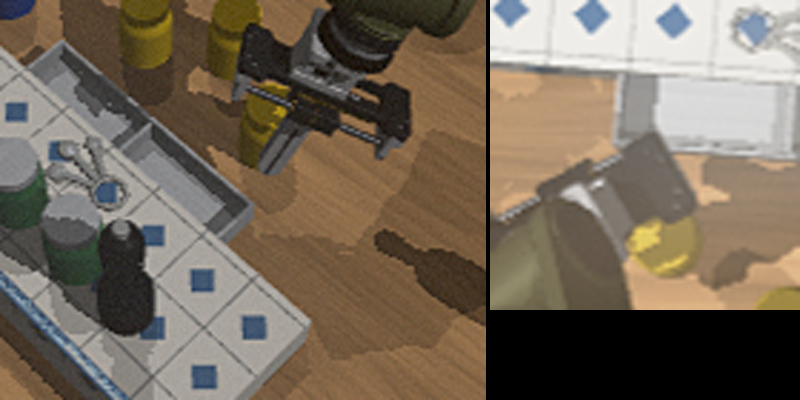

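The picture shows the shut fingers at (268,165), just in front of the tray's left front corner at (240,215), with the body above the yellow jar. Next I descend and push the first part.

>>> arm_command --pt "-1 0.0044 0.0055 0.0152 0" --pt "-1 0.0044 0.0055 0.0152 0" --pt "-1 0.0044 0.0055 0.0152 0" --pt "-1 0 0 0 0"

```text
clock: 42.32
eef_pos: [485.1, 121.5, 11.4]
eef_rot: [-2.8, 0.288, -2.579]
wrist_force: [0.1, -0.2, 0.4]
finger_gap: 0.5
finger_force: 0.0
```

>>> arm_command --pt "-1 -0.0044 -0.0027 0.0023 0" --pt "-1 -0.0044 -0.0027 0.0023 0" --pt "-1 -0.0044 -0.0027 0.0023 0" --pt "-1 -0.0044 -0.0027 0.0023 0"

```text
clock: 42.82
eef_pos: [507.3, 119.8, 10.0]
eef_rot: [-2.801, 0.287, -2.578]
wrist_force: [-1.9, 0.0, 0.9]
finger_gap: 0.5
finger_force: 0.9
```

```bash
cat > tray.py <<'E'
from h import *
for n in('top','scene'):
    P=cloud(cam(n)).reshape(-1,3);q=P[(P[:,2]>30)&(P[:,2]<48)&(P[:,0]>470)&(P[:,0]<560)&(P[:,1]>-170)&(P[:,1]<0)]
    for y in(-150,-110,-50):
        k=q[abs(q[:,1]-y)<20]
        print(n,y,len(k), (np.percentile(k[:,0],4)-545-.0667*(y+20)).round(1) if len(k)>3 else '')
    q=P[(P[:,2]>60)&(P[:,2]<98)&(P[:,0]>330)&(P[:,0]<460)&(abs(P[:,1])<140)]
    for y in(84,-107): k=q[(abs(q[:,1]-y)<40)&(q[:,2]>90)]; print('yellow',y,k[:,:2].mean(0).round(1))
E
python3 go.py [551,117,9]; python3 tray.py
```

```text
clock 42.83 q [0.306, 0.323, 2.042, -0.58, 0.484, -1.301] p [507.3 119.8  10. ] F [-1.9  0.   0.9] zt [ 0.404 -0.14  -0.904] xt [-0.811 -0.512 -0.283] yt [-0.423  0.847 -0.32 ]
[551,117,9] total [-0.0337 -0.0206  0.019 ] | rows 1 each [-0.0337 -0.0206  0.019 ]
top -150 29 -48.4
top -110 15 -48.3
top -50 18 -49.7
yellow 84 [412.2  81.9]
yellow -107 [ 400.2 -106.4]
scene -150 57 -44.8
scene -110 34 -45.8
scene -50 31 -46.5
yellow 84 [399.3  69.6]
yellow -107 [ 402.9 -103.9]
```

>>> arm_command --pt "-1 -0.0039 -0.0024 0.0022 0" --pt "-1 -0.0039 -0.0024 0.0022 0" --pt "-1 -0.0039 -0.0024 0.0022 0" --pt "-1 -0.0039 -0.0024 0.0022 0" --pt "-1 -0.0039 -0.0024 0.0022 0" --pt "-1 -0.0039 -0.0024 0.0022 0" --pt "-1 -0.0039 -0.0024 0.0022 0" --pt "-1 -0.0039 -0.0024 0.0022 0"

```text
clock: 43.92
eef_pos: [547.7, 117.1, 8.9]
eef_rot: [-2.801, 0.286, -2.578]
wrist_force: [-1.7, 0.9, 1.3]
finger_gap: 0.4
finger_force: 0.9
```

>>> arm_command --pt "-1 -0.0016 -0.001 0.0009 0" --pt "-1 -0.0016 -0.001 0.0009 0"

```text
clock: 44.18
eef_pos: [551.6, 116.8, 8.7]
eef_rot: [-2.801, 0.286, -2.578]
wrist_force: [-1.8, 1.3, 0.9]
finger_gap: 0.4
finger_force: 0.8
```

```bash
python3 go.py; python3 tray.py|grep -v yellow
```

```text
clock 44.17 q [0.27, 0.396, 1.936, -0.532, 0.499, -1.384] p [551.6 116.8   8.7] F [-1.8  1.3  0.9] zt [ 0.403 -0.14  -0.904] xt [-0.811 -0.512 -0.282] yt [-0.424  0.847 -0.32 ]
top -150 21 -4.2
top -110 21 -4.8
top -50 14 -4.9
scene -150 0 
scene -110 0 
scene -50 0
```

>>> arm_command --pt "-1 -0.001 -0.0006 0.0006 0" --pt "-1 -0.001 -0.0006 0.0006 0" --pt "-1 0 0 0 0"

```text
clock: 44.65
eef_pos: [554.2, 116.6, 8.7]
eef_rot: [-2.801, 0.287, -2.578]
wrist_force: [-0.7, 0.0, 1.1]
finger_gap: 0.3
finger_force: 0.4
```

>>> arm_command --pt "-1 -0.0008 -0.0005 0.0004 0" --pt "-1 -0.0008 -0.0005 0.0004 0" --pt "-1 0 0 0 0"

```text
clock: 45.02
eef_pos: [556.2, 116.5, 8.7]
eef_rot: [-2.801, 0.286, -2.578]
wrist_force: [-1.2, -0.1, 0.5]
finger_gap: 0.5
finger_force: 0.4
```

>>> arm_command --pt "-1 -0.0008 -0.0005 0.0004 0" --pt "-1 -0.0008 -0.0005 0.0004 0"

```text
clock: 45.28
eef_pos: [558.0, 116.4, 8.6]
eef_rot: [-2.801, 0.286, -2.578]
wrist_force: [-7.8, 2.2, 4.5]
finger_gap: 0.6
finger_force: 4.2
```

>>> arm_command --pt "-1 -0.0008 -0.0005 0.0004 0"

```text
clock: 45.4
eef_pos: [558.3, 116.3, 8.4]
eef_rot: [-2.802, 0.285, -2.579]
wrist_force: [-17.8, 5.1, 11.1]
finger_gap: 0.4
finger_force: 9.2
```

```bash
python3 go.py; python3 tray.py|grep -v yellow
```

```text
clock 45.4 q [0.266, 0.408, 1.918, -0.522, 0.504, -1.398] p [558.3 116.3   8.4] F [-17.8   5.1  11.1] zt [ 0.402 -0.141 -0.905] xt [-0.812 -0.512 -0.281] yt [-0.424  0.847 -0.32 ]
top -150 10 1.7
top -110 9 1.8
top -50 9 0.6
scene -150 0 
scene -110 0 
scene -50 0
```

The force jumped to 18 N, so the stop is met and the tray is home. Retreating now.

>>> arm_command --pt "-1 0.008 0.0047 -0.0041 0" --pt "-1 0.012 0.007 -0.0062 0" --pt "-1 -0.0125 -0.0145 -0.0407 0" --pt "-1 -0.0125 -0.0145 -0.0407 0" --pt "-1 -0.0125 -0.0145 -0.0407 0" --pt "-1 0 0 -0.05 0" --pt "-1 0 0 -0.05 0" --pt "-1 0 0 -0.05 0" --pt "-1 0 0 0 0"

```text
clock: 46.62
eef_pos: [472.7, 138.6, 282.7]
eef_rot: [-2.799, 0.293, -2.577]
wrist_force: [0.4, -0.0, -1.2]
finger_gap: 0.3
finger_force: 0.0
```

```bash
python3 go.py; python3 tray.py; python3 mill.py 2>/dev/null; python3 look.py
python3 - <<'E'
from h import *
c=cam('scene');cc=cam('top')
a=cv2.resize(c['img'][140:320,150:360],(466,400),interpolation=2);b=cv2.resize(cc['img'][120:280,200:400],(330,264),interpolation=2)
o=np.zeros((400,800,3),np.uint8);o[:,:466]=a;o[:264,470:]=b;cv2.imwrite('pics/s8.png',o)
E
```

```text
clock 46.62 q [0.377, -0.107, 1.801, -0.315, 1.118, -1.616] p [472.7 138.6 282.7] F [ 0.4 -0.  -1.2] zt [ 0.409 -0.138 -0.902] xt [-0.809 -0.512 -0.288] yt [-0.422  0.848 -0.321]
top -150 11 1.9
top -110 9 1.8
top -50 10 1.1
yellow 84 [414.   82.7]
yellow -107 [ 400.4 -108.3]
scene -150 0 
scene -110 0 
scene -50 0 
yellow 84 [416.3  87. ]
yellow -107 [ 403.5 -104.2]
scene [266 237  14  12 127] [676.6 116.9  16.6] zmax 251.4 topmost [676.7 116.6]
top [238 144  12  11  84] [674.  113.3  17.1] zmax 252.3 topmost [673.9 112.6]
scene mill (array([676.5, 117.5,  17.2]), 102) jl (array([668.9,  43. ,  27.5]), 298) jr (array([664.4, -43.9,  28. ]), 279)
top mill (array([674.1, 113.3,  17.6]), 77) jl (array([668. ,  39.4,  27.4]), 204) jr (array([662.5, -46.9,  28.2]), 213)
```

View pics/s8.png

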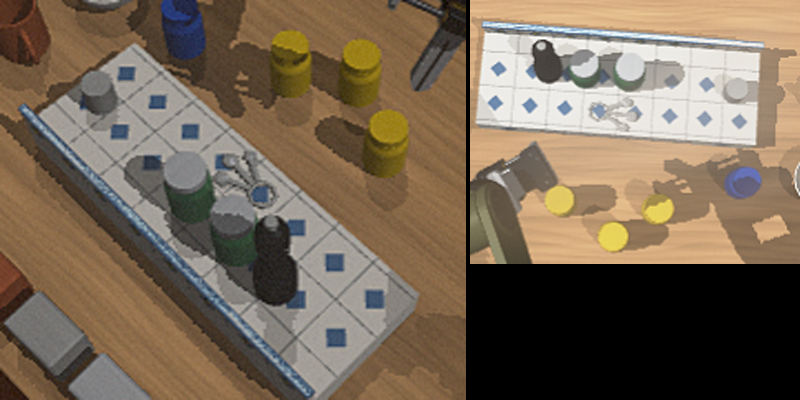

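The mill stands upright at crop (275,260), third in the row with a gap of about 15 mm. The tray is home, the jars, spoons and yellow jars haven't moved, and the arm is clear, so I'm handing it in.

```bash
python3 -c "from cell import ticket; print(ticket.sign_off())"
```

```text
the job is handed in; nothing more can be done
None
```

The mill stands upright, third in the row, about 15 mm from the nearer jar, and the tray is fully home; at the last look the jars and spoons were where they began, and I handed the job in at about 47 s.

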